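# Put the lathe tools back in their foam inserts

## Task

Put the four loose lathe tools away: the drill chuck, the tool holder, the T-handled chuck key and the micrometer each go into the foam insert whose cut-out has that tool's shape, lying the way the cut-out does and fully down on its light blue floor. Set each one down, do not let it drop, and leave the oil bottle and the brass bushing where they stand.

Things in the scene. Friction and masses are not known exactly. Their poses are not given: they have to be found in the camera images.
- drill_chuck: Drill chuck on taper arbor, bright steel, dark geared ring, 0.7 kg, lying. Origin on its axis at mid-body, 23 mm above its support; grip here across the axis. x: along the axis to the nose. Mm: body 46 dia. x -29..29, hexagonal collar x -29..-17 (46 over flats, 53 over corners), nose to 28 dia. at 49, jaws to 58; arbor 18..13 dia. to x = -105. It may be rolled about x.
- tool_holder: Quick-change tool holder: dark steel block 70 x 34 x 40 mm (x, y, z), standing upright, with a grey turning tool, brass tip, 0.5 kg. Origin at mid-block, 20 mm above its support; grip here across y. x: to the tool tip, which sticks out to x = 67 at y 2..17, its underside 8 mm above the block's. Screws and a knurled nut stand up to 18 mm above the block.
- chuck_key: T-handled chuck key, bright steel, 0.33 kg, lying flat. Origin on the shank axis, 9 mm above its support; grip the shank (18 mm dia.) here across y. x: from the cross handle to the square driving end. Mm: shank x -34..63, square end 12 wide to 78; head 20 square about x = -42 with the cross handle through it (10 dia., 100 long, along y).
- micrometer: Outside micrometer, green C-shaped frame, 0.22 kg, lying flat. Origin on the spindle axis in the steel thimble, 8 mm above its support; grip the thimble (16 mm dia., x -14..34) here across y. x: along the spindle to the ratchet end (10 dia., to x = 52). Frame x -82..-30, its bow on the -y side to y = -44; 16 thick at most.
- chuck_insert: Fixed foam insert for the chuck, dark grey, light blue floor in the cut-out. Origin on the bench under the seated chuck's origin, x as the seated chuck's. Mm: spans x -123..77, y -50..50, 26 high; floor 6 above the bench. Cut-out 58 wide x -35..50 (66 to x -10), 40 wide to 65, arbor slot 30 wide from x -111. Dark-floored finger channel x -19..19 right across, same depth. 6 free round the tool.
- holder_insert: Fixed foam insert for the tool holder, dark grey, light blue floor in the cut-out. Origin on the bench under the seated holder's origin, x as the seated holder's. Mm: spans x -60..90, y -52..52, 26 high; floor 8 above the bench. Cut-out x -41..41, y -23..23; for the tool tip x 41..73, y -5..23. Dark-floored finger channel x -19..19 right across, same depth. 6 free round the tool.
- key_insert: Fixed foam insert for the chuck key, dark grey, light blue floor. Origin on the bench under the seated key's origin, x as the seated key's. Mm: spans x -66..98, y -66..66, 26 high; floor 14 above the bench. Handle slot x -54..-30, y -56..56 (closed ends); shank slot x -30..84, y -15..15. Dark-floored finger channel x -19..19 right across, same depth. 6 free round the tool.
- micrometer_insert: Fixed foam insert for the micrometer, dark grey, light blue floor. Origin on the bench under the seated micrometer's origin, x as its. Mm: spans x -102..72, y -64..50, 26 high; floor 16 above the bench. Frame pocket x -89..-24, y -38..15, to y -54 for x -80..-36; thimble slot y -14..14 to x 40, ratchet slot y -11..11 to 58. Dark-floored finger channel x -19..19 right across, same depth. 6 free.
- oil_bottle: Amber cutting-oil bottle with a red cap, 58 mm diameter, 150 mm tall, standing loose at the left of the work; origin at the centre of its underside. Leave it alone.
- bushing: Finished brass flanged bushing, flange 68 mm diameter, 42 mm tall, standing loose at the right of the work; origin at the centre of its underside. Leave it alone.
Things that resemble listed ones, but are neither listed nor needed, are in the scene too. What is shaped like the holder_insert but brown or green is not meant.

How it is judged:
By the outcome, as a careful person would: the job done as asked, in the order asked, and still so for the second after the job is handed in, with the robot touching nothing.
It also fails if it takes over 99 s, if anything falls off the work surface, if the arm or the gripper's body presses on something with over 40 N, if the wrist force passes 120 N, or if a joint passes its speed limit or range.

## Robot

A 6-joint arm with a two-finger parallel gripper is mounted at the origin on the work surface. World frame = base frame: x ahead of the robot, y to its left, z up, the work surface at z = 0. Lengths are in m, angles in rad, forces in N, time in s.
With the tool pointing down it reaches from about 0.425 to 0.95 m from the base axis. Payload 14.7 kg.
Tool frame: the origin (TCP) lies on the mounting face of the last link; the fingertips stand 173 mm ahead of it and the grasp point (between the pads) lies 155 mm ahead of it; x points along the fingers, z is the direction in which the jaws open and shut, and the axes are right-handed (so a half turn about x gives the same grasp; the last joint's range is limited). The gripper opens to 85 mm and grips with 20 to 120 N. Pads are 22 mm wide; open, the fingers measure 114 mm over their backs; the gripper's body (76 mm by 85 mm) begins 54 mm behind the grasp point. The pads swing forward as they close: fully open they stand 13 mm farther back than shut.
Start: joints at [-0.047, 0.48, 1.596, -0, 1.065, -0.047], TCP at [0.65, 0, 0.405] pointing down, gripper open.
Joint ranges: [-2.75, 2.75], [-0.82, 2.05], [0.23, 2.67], [-1.56, 4.7], [0.09, 2.69], [-2.92, 2.92]. Speed limits (rad/s): [1.89, 1.89, 2.39, 3.01, 3.01, 3.01].

## Interface

Orientations are given as a rotation vector (axis times angle).
In Python, from plant import manip, optics, order gives the robot as it stands.
- The arm moves only by the tool apply_moves, never from a script. Its argument "targets" is a list of rows, each a list of 7 numbers: the shift along the tool's x, y, z in m, then the turn, a rotation vector about the tool's x, y, z in degrees, then the opening, from 0 (shut) to 1 (fully open). A call has 1 to 8 rows; each row shifts and turns the commanded pose from where the row before left it, along the tool's axes as they then stand; what a row does not reach is not made up. A row lasts 1/10 s, in which the tool goes at most 50 mm and 8.59 degrees, less where a joint would pass 70% of its speed; a pose out of reach is approached as far as the arm can. A call with a gripper value outside its range is refused whole. The fingers move at their own pace and stop on an object; "newtons" is the grip in N (left out, the last holds). Time passes only in rows, so rows that do not move let the fingers close. It gives the time, the measured TCP pose, the force and the opening at its end, in the units of the state.
- manip.sense(): the state, without advancing time (a new reading comes with each control period).
- optics.grab_frame(name): name is "scene" or "side" or "wrist"; returns the picture (420x560x3 uint8, red, green, blue); there is no depth.
- optics.camera_info(name): a dict with "K" (3x3 intrinsics, pixels), "k1" (the pictures are not rectified: a ray, as slopes to the right and down, at radius r is drawn at 1 + k1 r^2 times it, then the intrinsics apply), "R" (3x3) and "t" (3): a world point X has camera coordinates R X + t; the wrist camera has in their place "T_tool_cam" (4x4, takes a point from camera to tool coordinates, whose origin is the TCP and whose axes are the tool frame's). Camera axes: x right, y down, z forward; pixel columns grow to the right and rows downward; lengths in m; the calibration is good to about 2 mm. A picture is of the moment at which its call begins: read the wrist's pose just before it. camera_info takes no time and is no camera call.
- order.hand_in(): hands the job in, once; it reports no verdict.
The state is a dict: "time": time; "q": joint angles; "joint_vel": joint speeds; "joint_torque": joint torques, N m; "position": TCP position; "orientation": TCP orientation; "contact_force": force on the tool from outside, world axes, zero at the start; "ft_torque": the same for the moment, N m; "width": opening from 0.0 (shut) to 1.0 (fully open).
Only numpy, scipy, OpenCV 4.12 (cv2) and the standard library are available. Lean on these libraries where they do the work, as an engineer would, in place of code of your own. Each camera call takes 0.05 s, during which the arm holds its last target.

## Working session

There is one attempt and no reset: what is moved stays moved. The work goes in short steps, Python scripts to look and compute and a tool call to move; the robot and the scene stay as the last step left them, time stands still between calls to the robot, and variables do not carry over. Pictures are saved under pics/ and viewed, and the job is handed in when it is done.

Besides the shell and the picture viewer there is one more tool, called after "Request:" by a JSON object that holds its "fn" and its "kwargs", one argument or row to a line. apply_moves: Moves the arm, as the interface text tells. Its arguments: {"type":"object","properties":{"targets":{"type":"array"},"newtons":{"type":"number"}},"required":["targets"]}

```bash
ls; mkdir -p pics; python3 - <<'E'
from plant import manip, optics, order
import cv2
print(manip.sense())
for n in ["scene","side","wrist"]:
    im=optics.grab_frame(n); cv2.imwrite(f"pics/{n}0.png",im[:,:,::-1]); print(n,optics.camera_info(n))
E
```

```text
pics
{'time': 0.0, 'q': array([-4.65767821e-02,  4.80786480e-01,  1.59686415e+00, -3.70494935e-05,
        1.06510108e+00, -4.65837261e-02]), 'joint_vel': array([-0.00025055, -0.00087057,  0.00036199,  0.00058799, -0.00111832,
       -0.00016708]), 'joint_torque': array([ 2.41355090e-03, -9.50650907e+01, -4.30184269e+01, -5.27583288e-04,
        1.24796593e-02,  1.26860105e-04]), 'position': array([6.49796105e-01, 3.91452700e-05, 4.04105332e-01]), 'orientation': array([-2.59790300e-06,  1.57195564e+00,  3.65370938e-05]), 'contact_force': array([ 0.0030669 , -0.15296135,  0.13530933]), 'ft_torque': array([-0.0019339 , -0.03777797, -0.01449736]), 'width': 1.002258018223867}
scene {'K': array([[480.59853439,   0.        , 287.26428819],
       [  0.        , 480.59853439, 206.63391623],
       [  0.        ,   0.        ,   1.        ]]), 'k1': -0.07673868640942662, 'R': array([[ 0.64238489,  0.76637572, -0.00314863],
       [ 0.65858532, -0.55412548, -0.50912702],
       [-0.39192733,  0.32498186, -0.86068563]]), 't': array([-0.28347055, -0.25520098,  1.62537418])}
side {'K': array([[3
[... 225 characters left out ...]
,
       [-0.19142079,  0.67158971, -0.71576906],
       [ 0.18744294, -0.69081897, -0.69830817]]), 't': array([0.41978749, 0.12764884, 1.10719454])}
wrist {'K': array([[369.17898235,   0.        , 282.01709572],
       [  0.        , 369.17898235, 206.32241814],
       [  0.        ,   0.        ,   1.        ]]), 'k1': 0.003939627760795431, 'T_tool_cam': array([[-1.22362028e-03, -2.59646057e-01,  9.65703074e-01,
         3.21907380e-02],
       [-2.99190354e-05, -9.65703787e-01, -2.59646287e-01,
         6.58743854e-02],
       [ 9.99999251e-01, -3.46601365e-04,  1.17388637e-03,
         2.09818767e-04],
       [ 0.00000000e+00,  0.00000000e+00,  0.00000000e+00,
         1.00000000e+00]])}
```

View pics/scene0.png

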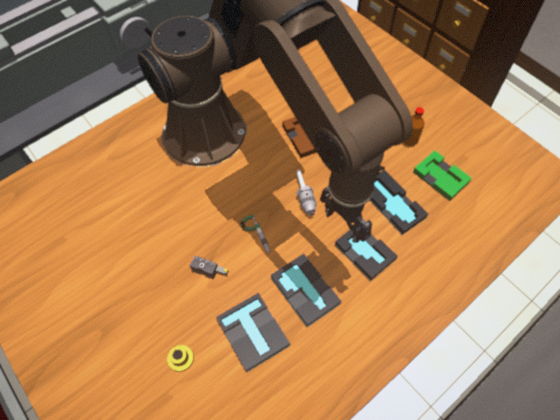

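View pics/side0.png

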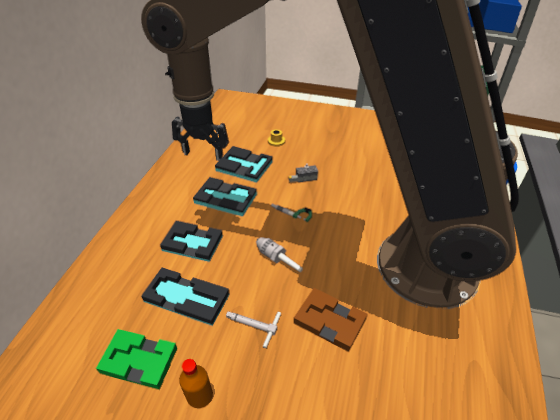

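View pics/wrist0.png

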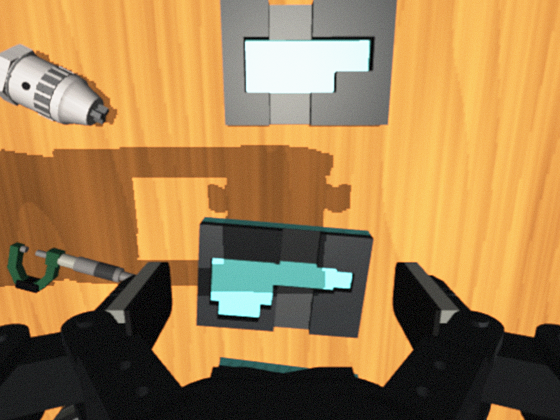

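```bash
cat > h.py <<'E'
import numpy as np, cv2
from scipy.spatial.transform import Rotation as Rn
from plant import manip, optics, order
def rays(name,px,pose=None):
    c=optics.camera_info(name); K=c["K"]; px=np.atleast_2d(np.array(px,float))
    d=(px-[K[0,2],K[1,2]])/[K[0,0],K[1,1]]
    u=d.copy()
    for _ in range(20): u=d/(1+c["k1"]*(u**2).sum(1,keepdims=True))
    v=np.c_[u,np.ones(len(u))]
    if name=="wrist":
        T=c["T_tool_cam"]; p,o=pose; Rw=Rn.from_rotvec(o).as_matrix()
        return Rw@T[:3,3]+p, v@(Rw@T[:3,:3]).T
    return -c["R"].T@c["t"], v@c["R"]
def plane(name,px,z,pose=None):
    o,d=rays(name,px,pose); z=np.broadcast_to(z,len(d))
    return o+d*((z-o[2])/d[:,2])[:,None]
def project(name,X,pose=None):
    c=optics.camera_info(name); X=np.atleast_2d(X)
    if name=="wrist":
        T=c["T_tool_cam"]; p,o=pose; Rw=Rn.from_rotvec(o).as_matrix()
        Y=((X-p)@Rw-T[:3,3])@T[:3,:3]
    else: Y=X@c["R"].T+c["t"]
    u=Y[:,:2]/Y[:,2:]; u=u*(1+c["k1"]*(u**2).sum(1,keepdims=True))
    K=c["K"]; return u*[K[0,0],K[1,1]]+[K[0,2],K[1,2]]
def shot(name,fn):
    s=manip.sense(); im=optics.grab_frame(name); cv2.imwrite(f"pics/{fn}.png",im[:,:,::-1])
    np.savez(f"pics/{fn}.npz",im=im,p=s["position"],o=s["orientation"]); return im,(s["position"],s["orientation"])
def load(fn):
    d=np.load(f"pics/{fn}.npz"); return d["im"],(d["p"],d["o"])
np.set_printoptions(precision=4,suppress=True)
E
python3 - <<'E'
from h import *
print("scene chuck, holder, mic, inserts key mic hold chuck, bush, bottle")
print(plane("scene",[(307,200),(207,267),(255,232),(253,330),(305,289),(366,251),(398,203),(180,358),(415,135)],0.02))
print("side chuck(nose,arbor), key (end,T), holder, mic, ins chuck,holder,mic,key")
print(plane("side",[(262,245),(300,270),(230,316),(272,330),(303,173),(290,211),(186,296),(192,240),(225,195),(245,163),(277,138),(197,385)],0.015))
im=cv2.imread("pics/side0.png"); cv2.imwrite("pics/z1.png",cv2.resize(im[120:420,80:380],(800,800),interpolation=2)[:600])
E
```

```text
scene chuck, holder, mic, inserts key mic hold chuck, bush, bottle
[[ 0.4395  0.0799  0.02  ]
 [ 0.4247 -0.2813  0.02  ]
 [ 0.4242 -0.1089  0.02  ]
 [ 0.65   -0.2926  0.02  ]
 [ 0.6515 -0.1126  0.02  ]
 [ 0.6774  0.0967  0.02  ]
 [ 0.6258  0.2848  0.02  ]
 [ 0.5878 -0.4825  0.02  ]
 [ 0.4803  0.5227  0.02  ]]
side chuck(nose,arbor), key (end,T), holder, mic, ins chuck,holder,mic,key
[[ 0.467   0.0697  0.015 ]
 [ 0.3415  0.1282  0.015 ]
 [ 0.4731  0.3145  0.015 ]
 [ 0.3634  0.3233  0.015 ]
 [ 0.43   -0.2885  0.015 ]
 [ 0.4254 -0.0897  0.015 ]
 [ 0.6019  0.2906  0.015 ]
 [ 0.6678  0.107   0.015 ]
 [ 0.6474 -0.1055  0.015 ]
 [ 0.642  -0.2883  0.015 ]
 [ 0.5764 -0.4759  0.015 ]
 [ 0.4816  0.498   0.015 ]]
```

Request:
{"fn": "apply_moves", "kwargs": {
  "targets": [
    [-0.008, 0.036, -0.022, 0, 0, 0, 1],
    [-0.008, 0.036, -0.022, 0, 0, 0, 1],
    [-0.008, 0.036, -0.022, 0, 0, 0, 1],
    [-0.008, 0.036, -0.022, 0, 0, 0, 1],
    [-0.008, 0.036, -0.022, 0, 0, 0, 1],
    [-0.008, 0.036, -0.022, 0, 0, 0, 1],
    [0, 0, 0, 0, 0, 0, 1],
    [0, 0, 0, 0, 0, 0, 1]
  ]
}}

```text
time: 0.95
position: [0.5175, 0.2168, 0.4529]
orientation: [-0.002, 1.57, 0.002]
contact_force: [0.4, 0.1, -0.7]
width: 1.004
```

```bash
python3 - <<'E'
from h import *
im,p=shot("wrist","w1"); print(p)
E
```

```text
(array([0.5175, 0.2168, 0.4529]), array([-0.0017,  1.5704,  0.0016]))
```

View pics/w1.png

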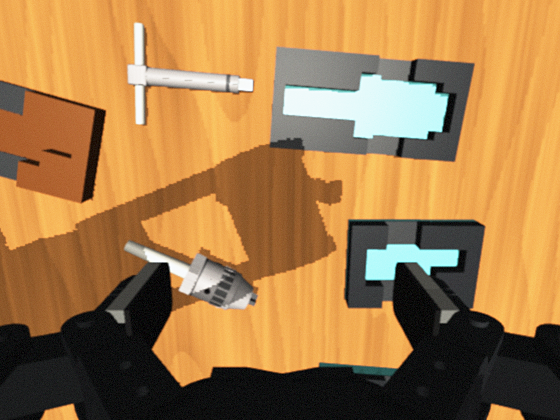

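```bash
python3 - <<'E'
from h import *
im=load("w1")[0][:,:,::-1]
a=cv2.resize(im[220:320,110:270],(800,500),interpolation=cv2.INTER_CUBIC); cv2.imwrite("pics/z2.png",a)
b=cv2.resize(im[35:170,260:485],(800,480),interpolation=cv2.INTER_CUBIC); cv2.imwrite("pics/z3.png",b)
E
```

```text
(no output)
```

View pics/z2.png

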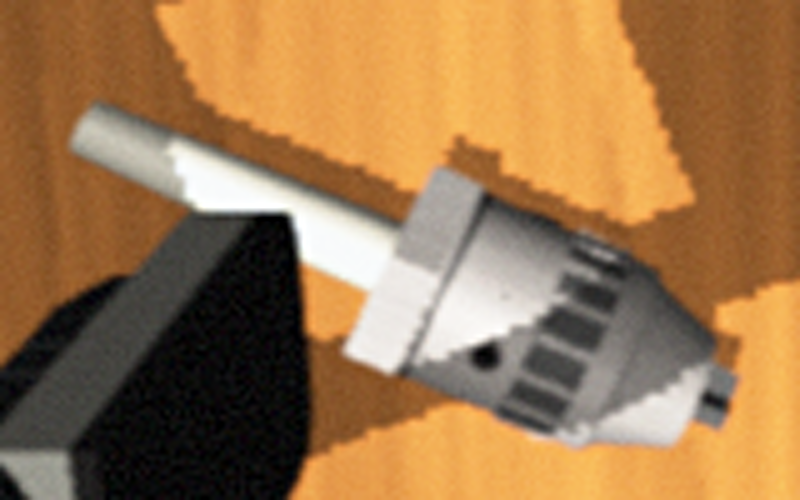

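View pics/z3.png

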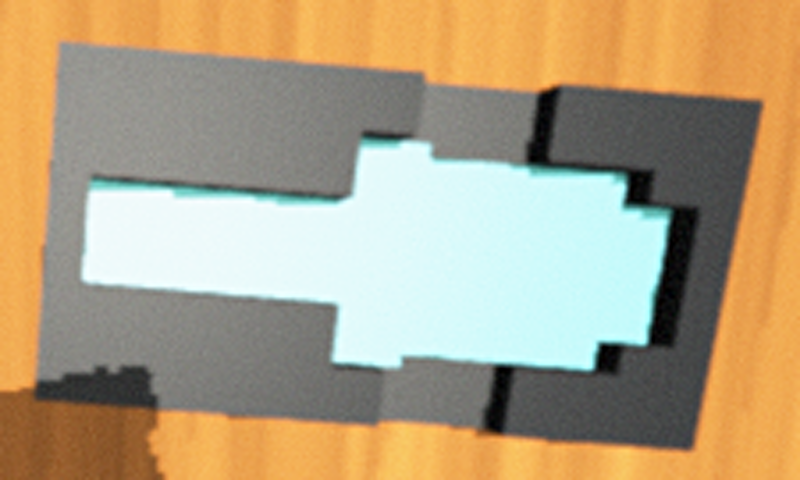

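```bash
cat >> h.py <<'E'
def fit(local,world):
    l=np.array(local,float)[:,:2]; w=np.array(world,float)[:,:2]
    lc,wc=l.mean(0),w.mean(0); H=(l-lc).T@(w-wc); th=np.arctan2(H[0,1]-H[1,0],H[0,0]+H[1,1])
    R=np.array([[np.cos(th),-np.sin(th)],[np.sin(th),np.cos(th)]]); t=wc-R@lc
    return t,np.degrees(th),np.linalg.norm((l@R.T+t)-w,axis=1)
E
python3 - <<'E'
from h import *
_,P=load("w1")
px=np.array([(62,43),(762,101),(692,449),(37,398)])*225/800+[260,35]
L=np.array([(-123,50),(77,50),(77,-50),(-123,-50)])/1000
print(fit(L,plane("wrist",px,.026,P)))
pc=np.array([(83,126),(730,400)])/5+[110,220]
W=plane("wrist",pc,.023,P); d=W[1]-W[0]; print(W,np.linalg.norm(d)); u=d/np.linalg.norm(d)
print("chuck",W[0]+u*.105,W[1]-u*.058,np.degrees(np.arctan2(d[1],d[0])))
# scene check
for c in [(-0.123,.05)]: pass
E
```

```text
(array([0.6313, 0.2817]), np.float64(-4.327621847455003), array([0.0014, 0.0013, 0.0013, 0.0012]))
[[0.3404 0.1293 0.023 ]
 [0.4876 0.0596 0.023 ]] 0.16283309028983378
chuck [0.4353 0.0844 0.023 ] [0.4351 0.0844 0.023 ] -25.338740044395756
```

```bash
cat >> h.py <<'E'
def yaw_now(o):
    R=Rn.from_rotvec(o).as_matrix(); return np.degrees(np.arctan2(R[1,2],R[0,2]))
def plan(xyz,yaw,rest=None,vmax=.046):
    """how far to go: rows in tool axes from measured pose to TCP xyz with jaw direction yaw (deg)"""
    s=manip.sense(); p,o=s["position"],s["orientation"]; R=Rn.from_rotvec(o).as_matrix()
    y0=yaw_now(o); dy=(yaw-y0+180)%360-180; d=np.array(xyz)-p
    n=int(max(np.ceil(np.linalg.norm(d)/vmax),np.ceil(abs(dy)/8.2),1))
    # tilt from vertical, tool y/z
    down=R.T@np.array([0,0,-1.]); 
    print("t",round(s["time"],2),"pos",p,"yaw",round(y0,2),"tilt y,z deg",np.degrees([-down[2],down[1]]).round(2),"q",s["q"].round(2),"F",s["contact_force"].round(1),"w",round(s["width"],3))
    print("world delta",d,"dyaw",round(dy,2),"rows",n)
    for i in range(n):
        a=np.radians(y0+dy*i/n)
        z=np.array([np.cos(a),np.sin(a),0]); y=np.array([-np.sin(a),np.cos(a),0])
        print([round(v,4) for v in (-d[2]/n, d@y/n, d@z/n)], round(-dy/n,2))
E
python3 - <<'E'
from h import *
plan((.435,.084,.26),64.7)
E
```

```text
t 1.0 pos [0.518  0.2161 0.4526] yaw 0.05 tilt y,z deg [0.   0.02] q [ 0.34  0.31  1.74 -0.    1.09  0.34] F [ 0.4 -1.6 -0.3] w 1.0
world delta [-0.083  -0.1321 -0.1926] dyaw 64.65 rows 8
[np.float64(0.0241), np.float64(-0.0165), np.float64(-0.0104)] -8.08
[np.float64(0.0241), np.float64(-0.0149), np.float64(-0.0126)] -8.08
[np.float64(0.0241), np.float64(-0.013), np.float64(-0.0146)] -8.08
[np.float64(0.0241), np.float64(-0.0108), np.float64(-0.0162)] -8.08
[np.float64(0.0241), np.float64(-0.0084), np.float64(-0.0176)] -8.08
[np.float64(0.0241), np.float64(-0.0058), np.float64(-0.0186)] -8.08
[np.float64(0.0241), np.float64(-0.0032), np.float64(-0.0192)] -8.08
[np.float64(0.0241), np.float64(-0.0004), np.float64(-0.0195)] -8.08
```

Request:
{"fn": "apply_moves", "kwargs": {
  "targets": [
    [0.024, -0.0165, -0.0105, -8.1, 0, 0, 1],
    [0.024, -0.015, -0.0125, -8.1, 0, 0, 1],
    [0.024, -0.013, -0.0145, -8.1, 0, 0, 1],
    [0.024, -0.011, -0.016, -8.1, 0, 0, 1],
    [0.024, -0.0085, -0.0175, -8.1, 0, 0, 1],
    [0.024, -0.006, -0.0185, -8.1, 0, 0, 1],
    [0.024, -0.003, -0.019, -8.1, 0, 0, 1],
    [0.024, -0.0005, -0.0195, -8, 0, 0, 1]
  ]
}}

```text
time: 1.8
position: [0.4357, 0.0822, 0.2597]
orientation: [-0.881, 1.385, 0.881]
contact_force: [0.5, -0.0, 0.2]
width: 1.001
```

Request:
{"fn": "apply_moves", "kwargs": {
  "targets": [
    [0, 0, 0, 0, 0, 0, 1],
    [0, 0, 0, 0, 0, 0, 1]
  ]
}}

```text
time: 2.0
position: [0.4363, 0.083, 0.2604]
orientation: [-0.874, 1.389, 0.875]
contact_force: [0.1, -0.1, -0.6]
width: 1.002
```

```bash
python3 - <<'E'
from h import *
plan((.435,.084,.178),64.7)
shot("wrist","w2")
E
```

```text
t 2.0 pos [0.4363 0.083  0.2604] yaw 64.41 tilt y,z deg [-0.04 -0.06] q [ 0.12  0.43  2.19 -0.    0.53 -1.  ] F [ 0.1 -0.1 -0.6] w 1.002
world delta [-0.0013  0.001  -0.0824] dyaw 0.29 rows 2
[np.float64(0.0412), np.float64(0.0008), np.float64(0.0002)] -0.15
[np.float64(0.0412), np.float64(0.0008), np.float64(0.0002)] -0.15
```

View pics/w2.png

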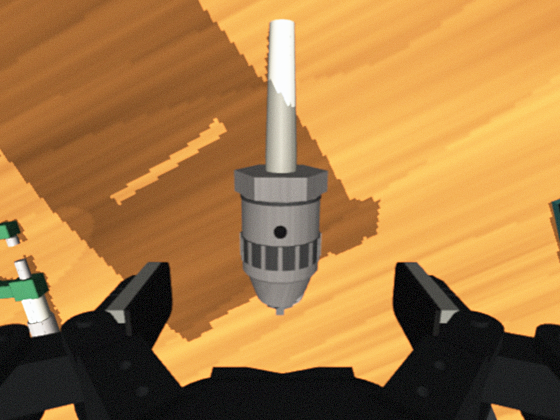

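Request:
{"fn": "apply_moves", "kwargs": {
  "targets": [
    [0.03, 0.001, 0, -0.1, 0, 0, 1],
    [0.03, 0.0005, 0, -0.1, 0, 0, 1],
    [0.015, 0, 0, 0, 0, 0, 1],
    [0.007, 0, 0, 0, 0, 0, 1],
    [0, 0, 0, 0, 0, 0, 1],
    [0, 0, 0, 0, 0, 0, 0],
    [0, 0, 0, 0, 0, 0, 0],
    [0, 0, 0, 0, 0, 0, 0]
  ],
  "newtons": 50
}}

```text
time: 2.85
position: [0.4348, 0.0845, 0.1795]
orientation: [-0.881, 1.384, 0.88]
contact_force: [-1.6, 3.2, 27.3]
width: 0.524
```

Request:
{"fn": "apply_moves", "kwargs": {
  "targets": [
    [0, 0, 0, 0, 0, 0, 0],
    [0, 0, 0, 0, 0, 0, 0],
    [0, 0, 0, 0, 0, 0, 0]
  ]
}}

```text
time: 3.15
position: [0.4349, 0.0846, 0.1797]
orientation: [-0.881, 1.384, 0.88]
contact_force: [-2.2, 1.5, 15.6]
width: 0.523
```

```bash
python3 - <<'E'
from h import *
plan((.631,.282,.25),85.7)
E
```

```text
t 3.15 pos [0.4349 0.0846 0.1797] yaw 64.9 tilt y,z deg [0.05 0.08] q [ 0.12  0.6   2.23  0.    0.31 -1.01] F [-2.2  1.5 15.6] w 0.523
world delta [0.1961 0.1974 0.0703] dyaw 20.8 rows 7
[np.float64(-0.01), np.float64(-0.0134), np.float64(0.0374)] -2.97
[np.float64(-0.01), np.float64(-0.0153), np.float64(0.0367)] -2.97
[np.float64(-0.01), np.float64(-0.0172), np.float64(0.0358)] -2.97
[np.float64(-0.01), np.float64(-0.019), np.float64(0.0349)] -2.97
[np.float64(-0.01), np.float64(-0.0208), np.float64(0.0339)] -2.97
[np.float64(-0.01), np.float64(-0.0226), np.float64(0.0327)] -2.97
[np.float64(-0.01), np.float64(-0.0242), np.float64(0.0315)] -2.97
```

Request:
{"fn": "apply_moves", "kwargs": {
  "targets": [
    [-0.02, 0, 0, 0, 0, 0, 0],
    [-0.04, 0, 0, 0, 0, 0, 0],
    [-0.01, -0.0135, 0.0375, -3, 0, 0, 0],
    [0, -0.0155, 0.0365, -3, 0, 0, 0],
    [0, -0.017, 0.036, -3, 0, 0, 0],
    [0, -0.019, 0.035, -3, 0, 0, 0],
    [0, -0.021, 0.034, -3, 0, 0, 0],
    [0, -0.0225, 0.0325, -3, 0, 0, 0]
  ]
}}

```text
time: 3.95
position: [0.6032, 0.2551, 0.2489]
orientation: [-1.119, 1.265, 1.119]
contact_force: [0.7, -0.3, -6.6]
width: 0.522
```

Request:
{"fn": "apply_moves", "kwargs": {
  "targets": [
    [0, -0.024, 0.0315, -2.8, 0, 0, 0],
    [0, 0, 0, 0, 0, 0, 0],
    [0, 0, 0, 0, 0, 0, 0]
  ]
}}

```text
time: 4.25
position: [0.63, 0.2827, 0.2482]
orientation: [-1.154, 1.245, 1.155]
contact_force: [-0.5, -1.1, -7.3]
width: 0.519
```

```bash
python3 - <<'E'
from h import *
plan((.631,.282,.186),85.7)
shot("wrist","w3")
shot("side","s3")
E
```

```text
t 4.25 pos [0.63   0.2827 0.2482] yaw 85.73 tilt y,z deg [-0.03 -0.05] q [ 0.38  0.7   1.62 -0.    0.82 -1.12] F [-0.5 -1.1 -7.3] w 0.519
world delta [ 0.001  -0.0007 -0.0622] dyaw -0.03 rows 2
[np.float64(0.0311), np.float64(-0.0005), np.float64(-0.0003)] 0.02
[np.float64(0.0311), np.float64(-0.0005), np.float64(-0.0003)] 0.02
```

View pics/w3.png

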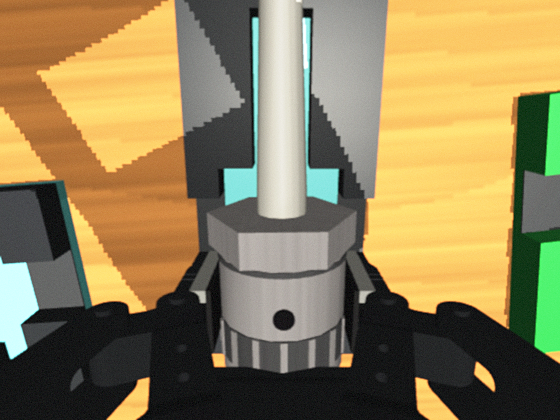

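View pics/s3.png

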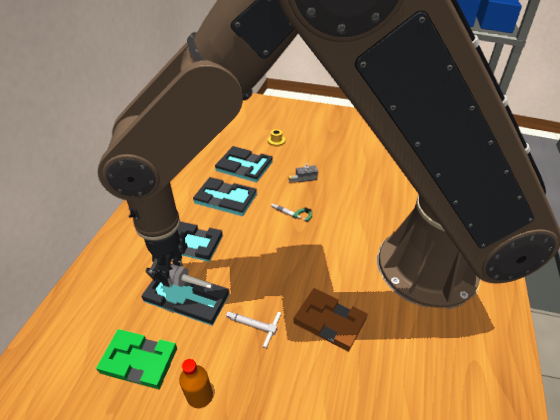

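Request:
{"fn": "apply_moves", "kwargs": {
  "targets": [
    [0.02, -0.001, 0, 0, 0, 0, 0],
    [0.02, 0, 0, 0, 0, 0, 0],
    [0.01, 0, 0, 0, 0, 0, 0],
    [0.006, 0, 0, 0, 0, 0, 0],
    [0.002, 0, 0, 0, 0, 0, 0],
    [0, 0, 0, 0, 0, 0, 0]
  ]
}}

```text
time: 4.95
position: [0.6314, 0.282, 0.191]
orientation: [-1.154, 1.244, 1.153]
contact_force: [-0.2, 0.3, -6.1]
width: 0.518
```

```bash
python3 - <<'E'
from h import *
plan((.631,.282,.1855),85.7)
E
```

```text
t 4.95 pos [0.6314 0.282  0.191 ] yaw 85.69 tilt y,z deg [0.01 0.01] q [ 0.38  0.78  1.64 -0.    0.73 -1.12] F [-0.2  0.3 -6.1] w 0.518
world delta [-0.0004 -0.     -0.0055] dyaw 0.01 rows 1
[np.float64(0.0055), np.float64(0.0003), np.float64(-0.0001)] -0.01
```

Request:
{"fn": "apply_moves", "kwargs": {
  "targets": [
    [0.002, 0, 0, 0, 0, 0, 0],
    [0.002, 0, 0, 0, 0, 0, 0],
    [0, 0, 0, 0, 0, 0, 0]
  ]
}}

```text
time: 5.25
position: [0.6312, 0.2821, 0.1867]
orientation: [-1.154, 1.244, 1.154]
contact_force: [-0.4, -0.2, -6.1]
width: 0.522
```

Request:
{"fn": "apply_moves", "kwargs": {
  "targets": [
    [0.001, 0, 0, 0, 0, 0, 0],
    [0.0005, 0, 0, 0, 0, 0, 0],
    [0, 0, 0, 0, 0, 0, 0]
  ]
}}

```text
time: 5.55
position: [0.6314, 0.2822, 0.1859]
orientation: [-1.154, 1.243, 1.153]
contact_force: [-2.8, -0.9, 4.2]
width: 0.521
```

Request:
{"fn": "apply_moves", "kwargs": {
  "targets": [
    [0, 0, 0, 0, 0, 0, 0.6],
    [0, 0, 0, 0, 0, 0, 0.75],
    [0, 0, 0, 0, 0, 0, 1],
    [0, 0, 0, 0, 0, 0, 1],
    [-0.03, 0, 0, 0, 0, 0, 1],
    [-0.04, 0, 0, 0, 0, 0, 1],
    [-0.045, 0, 0, 0, 0, 0, 1],
    [-0.045, 0, 0, 0, 0, 0, 1]
  ]
}}

```text
time: 6.35
position: [0.631, 0.2821, 0.3467]
orientation: [-1.154, 1.244, 1.154]
contact_force: [0.8, -0.1, 0.1]
width: 1.001
```

```bash
python3 - <<'E'
from h import *
shot("wrist","w4")
plan((.52,-.2,.42),0)
E
```

```text
t 6.4 pos [0.6329 0.2828 0.3549] yaw 85.7 tilt y,z deg [0.23 0.47] q [ 0.38  0.58  1.54  0.    1.01 -1.12] F [4.2 1.9 7.9] w 1.0
world delta [-0.1129 -0.4828  0.0651] dyaw -85.7 rows 11
[np.float64(-0.0059), np.float64(0.0069), np.float64(-0.0445)] 7.79
[np.float64(-0.0059), np.float64(0.0008), np.float64(-0.0451)] 7.79
[np.float64(-0.0059), np.float64(-0.0053), np.float64(-0.0448)] 7.79
[np.float64(-0.0059), np.float64(-0.0113), np.float64(-0.0436)] 7.79
[np.float64(-0.0059), np.float64(-0.0171), np.float64(-0.0417)] 7.79
[np.float64(-0.0059), np.float64(-0.0226), np.float64(-0.039)] 7.79
[np.float64(-0.0059), np.float64(-0.0277), np.float64(-0.0356)] 7.79
[np.float64(-0.0059), np.float64(-0.0322), np.float64(-0.0315)] 7.79
[np.float64(-0.0059), np.float64(-0.0362), np.float64(-0.0268)] 7.79
[np.float64(-0.0059), np.float64(-0.0395), np.float64(-0.0217)] 7.79
[np.float64(-0.0059), np.float64(-0.0421), np.float64(-0.0161)] 7.79
```

View pics/w4.png

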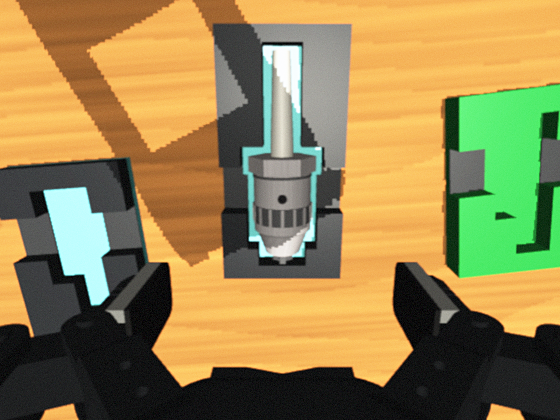

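Request:
{"fn": "apply_moves", "kwargs": {
  "targets": [
    [-0.006, 0.007, -0.0445, 7.8, 0, 0, 1],
    [-0.006, 0.001, -0.045, 7.8, 0, 0, 1],
    [-0.006, -0.005, -0.045, 7.8, 0, 0, 1],
    [-0.006, -0.0115, -0.0435, 7.8, 0, 0, 1],
    [-0.006, -0.017, -0.0415, 7.8, 0, 0, 1],
    [-0.006, -0.0225, -0.039, 7.8, 0, 0, 1],
    [-0.006, -0.0275, -0.0355, 7.8, 0, 0, 1],
    [-0.006, -0.032, -0.0315, 7.8, 0, 0, 1]
  ]
}}

```text
time: 7.2
position: [0.5478, -0.0699, 0.3934]
orientation: [-0.315, 1.547, 0.315]
contact_force: [0.4, -0.7, -0.1]
width: 0.999
```

Request:
{"fn": "apply_moves", "kwargs": {
  "targets": [
    [-0.006, -0.036, -0.027, 7.8, 0, 0, 1],
    [-0.006, -0.0395, -0.0215, 7.8, 0, 0, 1],
    [-0.006, -0.042, -0.016, 7.7, 0, 0, 1],
    [0, 0, 0, 0, 0, 0, 1],
    [0, 0, 0, 0, 0, 0, 1]
  ]
}}

```text
time: 7.7
position: [0.5172, -0.2005, 0.4112]
orientation: [0.001, 1.571, -0.001]
contact_force: [-0.8, 0.0, -0.6]
width: 0.997
```

```bash
python3 - <<'E'
from h import *
im,p=shot("wrist","w5"); print(p)
E
```

```text
(array([ 0.5172, -0.2005,  0.4112]), array([ 0.0014,  1.5705, -0.0013]))
```

View pics/w5.png

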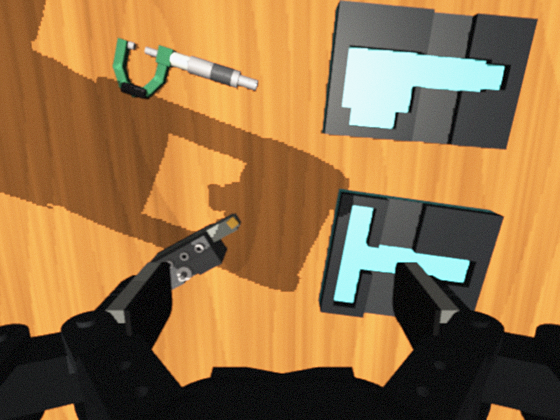

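```bash
python3 - <<'E'
from h import *
im=load("w5")[0][:,:,::-1]
for n,(r0,r1,c0,c1) in dict(z5a=(190,300,140,260),z5b=(0,155,315,540),z5c=(185,320,315,510),z5d=(30,105,110,265)).items():
    cv2.imwrite(f"pics/{n}.png",cv2.resize(im[r0:r1,c0:c1],None,fx=(5 if n in("z5a","z5d") else 3.5),fy=(5 if n in("z5a","z5d") else 3.5),interpolation=cv2.INTER_CUBIC))
E
```

```text
(no output)
```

View pics/z5a.png

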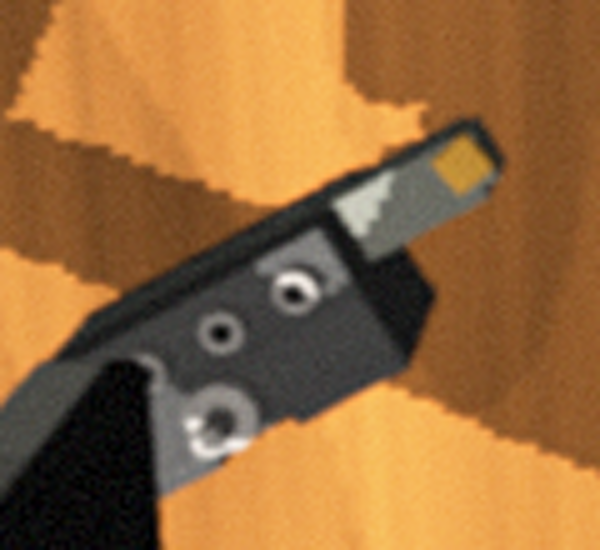

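View pics/z5b.png

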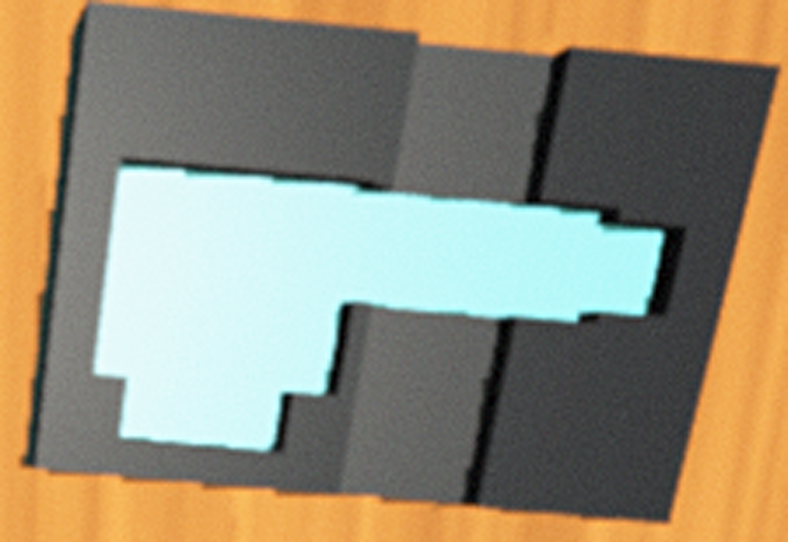

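View pics/z5c.png

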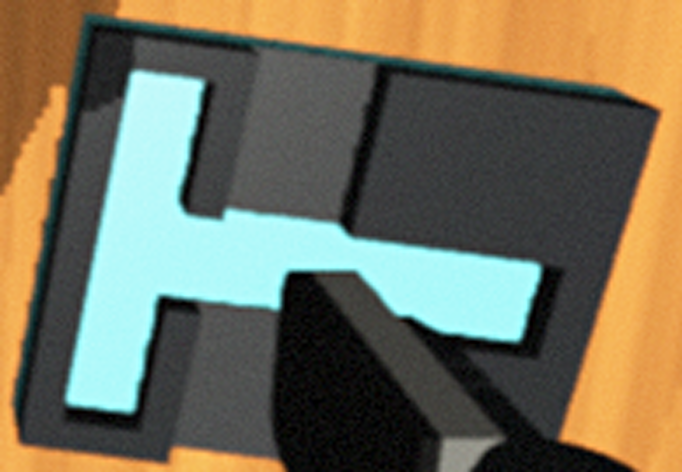

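View pics/z5d.png

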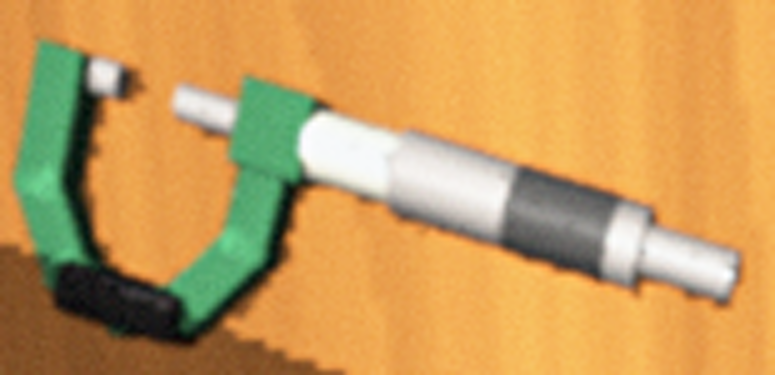

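```bash
python3 - <<'E'
from h import *
_,P=load("w5")
z=lambda a,s,o: np.array(a,float)/s+o
W=plane("wrist",z([(92,4),(778,68),(668,521),(38,466)],3.5,[315,0]),.026,P)
print("mic ins",fit(np.array([(-102,50),(72,50),(72,-64),(-102,-64)])/1e3,W))
W=plane("wrist",z([(93,27),(660,110),(22,440),(541,264),(524,345),(138,414)],3.5,[315,185]),[.026]*3+[.014]*3,P)
print("key ins",fit(np.array([(-66,66),(98,66),(-66,-66),(84,15),(84,-15),(-30,-56)])/1e3,W))
W=plane("wrist",z([(175,102),(736,275),(395,172),(642,245)],5,[110,30]),.008,P); print(W)
d=W[1]-W[0];u=d/np.linalg.norm(d);print("mic",W[1]-u*.052,W[2]+u*.014,W[3]-u*.034,np.degrees(np.arctan2(d[1],d[0])))
W=plane("wrist",z([(320,225),(408,362)],5,[140,190]),.040,P);print(W,np.linalg.norm(W[0]-W[1]))
d=W[0]-W[1]; th=np.arctan2(d[1],d[0])-np.pi/2; print("holder",W.mean(0)-.035*np.array([np.cos(th),np.sin(th),0]),np.degrees(th))
E
```

```text
mic ins (array([ 0.6654, -0.1044]), np.float64(-5.00653408737456), array([0.0015, 0.0014, 0.0013, 0.0014]))
key ins (array([ 0.6335, -0.2921]), np.float64(-8.53972349308785), array([0.0021, 0.0018, 0.0025, 0.0034, 0.0015, 0.0019]))
[[ 0.3903 -0.0835  0.008 ]
 [ 0.4944 -0.1143  0.008 ]
 [ 0.4305 -0.0957  0.008 ]
 [ 0.4766 -0.1088  0.008 ]]
mic [ 0.4445 -0.0995  0.008 ] [ 0.4439 -0.0997  0.008 ] [ 0.444  -0.0992  0.008 ] -16.489954321456846
[[ 0.4421 -0.2544  0.04  ]
 [ 0.4579 -0.2832  0.04  ]] 0.032807731111620844
holder [ 0.4193 -0.2857  0.04  ] 28.803785815744003
```

```bash
python3 - <<'E'
from h import *
im=load("w1")[0][:,:,::-1]
a=cv2.resize(im[210:315,340:490],None,fx=4,fy=4,interpolation=cv2.INTER_CUBIC)
cv2.imwrite("pics/z6.png",a)
im=cv2.imread("pics/wrist0.png")
a=cv2.resize(im[0:130,215:400],None,fx=4,fy=4,interpolation=cv2.INTER_CUBIC)
cv2.imwrite("pics/z7.png",a)
plan((.419,-.286,.26),-61.2)
E
```

```text
t 7.75 pos [ 0.5174 -0.1995  0.411 ] yaw 0.01 tilt y,z deg [-0.01 -0.02] q [-0.42  0.34  1.81  0.    0.99 -0.42] F [0.  0.1 0.3] w 0.999
world delta [-0.0984 -0.0865 -0.151 ] dyaw -61.21 rows 8
[np.float64(0.0189), np.float64(-0.0108), np.float64(-0.0123)] 7.65
[np.float64(0.0189), np.float64(-0.0123), np.float64(-0.0107)] 7.65
[np.float64(0.0189), np.float64(-0.0137), np.float64(-0.009)] 7.65
[np.float64(0.0189), np.float64(-0.0147), np.float64(-0.0071)] 7.65
[np.float64(0.0189), np.float64(-0.0156), np.float64(-0.0051)] 7.65
[np.float64(0.0189), np.float64(-0.0161), np.float64(-0.003)] 7.65
[np.float64(0.0189), np.float64(-0.0164), np.float64(-0.0008)] 7.65
[np.float64(0.0189), np.float64(-0.0163), np.float64(0.0014)] 7.65
```

View pics/z6.png

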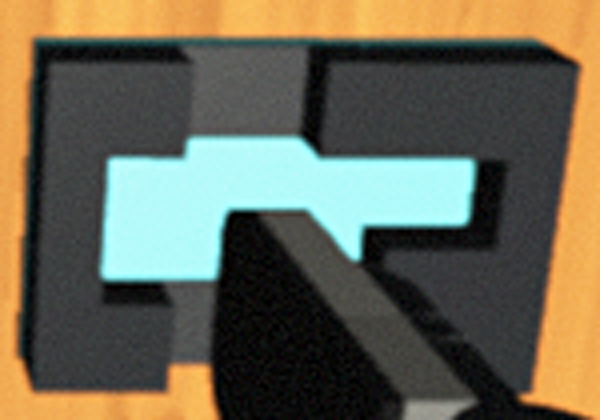

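View pics/z7.png

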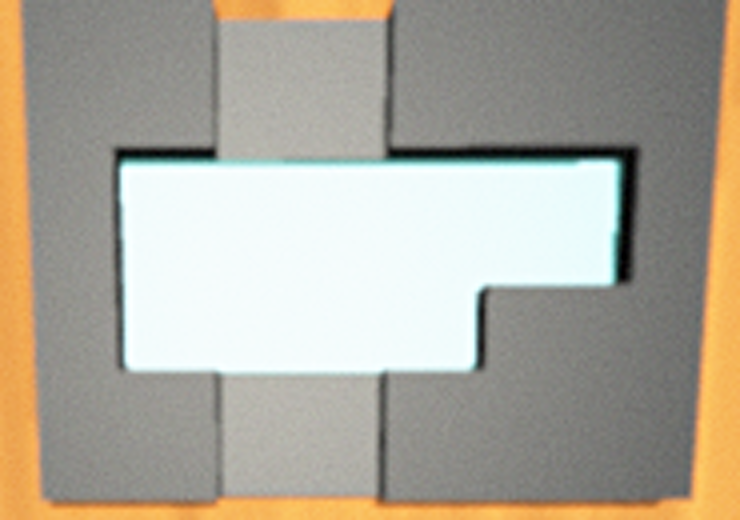

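```bash
python3 - <<'E'
from h import *
P=(np.array([0.6498,0,0.4041]),np.array([0,1.57195,0]))
W=plane("wrist",np.array([(45,498),(691,498),(115,148),(637,148),(481,290)],float)/4+[215,0],.026,P)
print("hold ins",fit(np.array([(-60,-52),(90,-52),(-41,23),(73,23),(41,-5)])/1e3,W))
P=load("w1")[1]
W=plane("wrist",np.array([(45,62),(578,66),(36,390),(530,392)],float)/4+[340,210],.026,P)
print("hold ins",fit(np.array([(-60,52),(90,52),(-60,-52),(90,-52)])/1e3,W))
E
```

```text
hold ins (array([0.6573, 0.1015]), np.float64(0.04858092632001187), array([0.0019, 0.001 , 0.0008, 0.0007, 0.0017]))
hold ins (array([0.6568, 0.1026]), np.float64(0.09551061382544414), array([0.0005, 0.0015, 0.0021, 0.0007]))
```

Request:
{"fn": "apply_moves", "kwargs": {
  "targets": [
    [0.019, -0.011, -0.0125, 7.65, 0, 0, 1],
    [0.019, -0.0125, -0.0105, 7.65, 0, 0, 1],
    [0.019, -0.0135, -0.009, 7.65, 0, 0, 1],
    [0.019, -0.0145, -0.007, 7.65, 0, 0, 1],
    [0.019, -0.0155, -0.005, 7.65, 0, 0, 1],
    [0.019, -0.016, -0.003, 7.65, 0, 0, 1],
    [0.019, -0.0165, -0.001, 7.65, 0, 0, 1],
    [0.019, -0.0165, 0.0015, 7.65, 0, 0, 1]
  ]
}}

```text
time: 8.55
position: [0.4193, -0.2851, 0.2584]
orientation: [0.833, 1.405, -0.833]
contact_force: [1.1, 1.1, -0.4]
width: 1.003
```

Request:
{"fn": "apply_moves", "kwargs": {
  "targets": [
    [0, 0, 0, 0, 0, 0, 1],
    [0, 0, 0, 0, 0, 0, 1]
  ]
}}

```text
time: 8.75
position: [0.4197, -0.2853, 0.2592]
orientation: [0.829, 1.408, -0.828]
contact_force: [0.8, -0.5, 0.1]
width: 1.0
```

```bash
python3 - <<'E'
from h import *
plan((.419,-.286,.178),-61.2)
shot("wrist","w6")
E
```

```text
t 8.75 pos [ 0.4197 -0.2853  0.2592] yaw -60.96 tilt y,z deg [-0.05  0.01] q [-0.66  0.49  2.05  0.    0.6   0.41] F [ 0.8 -0.5  0.1] w 1.0
world delta [-0.0007 -0.0007 -0.0812] dyaw -0.24 rows 2
[np.float64(0.0406), np.float64(-0.0005), np.float64(0.0001)] 0.12
[np.float64(0.0406), np.float64(-0.0005), np.float64(0.0001)] 0.12
```

View pics/w6.png

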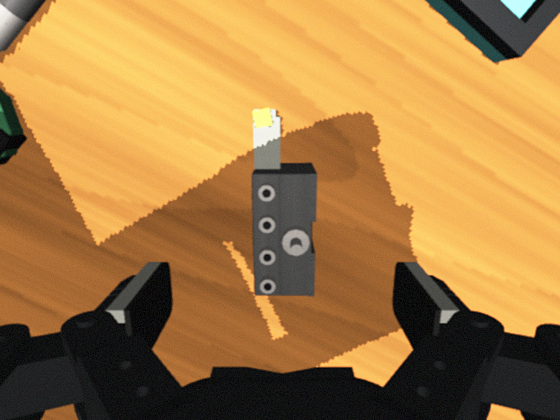

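```bash
python3 - <<'E'
from h import *
im,P=load("w6")
cv2.imwrite("pics/z8.png",cv2.resize(im[100:305,235:335,::-1],None,fx=2.9,fy=2.9,interpolation=2))
W=plane("wrist",[(252,175),(316,174),(254,295),(314,296)],.040,P)
print(fit(np.array([(35,17),(35,-17),(-35,17),(-35,-17)])/1e3,W))
E
```

```text
(array([ 0.4187, -0.2868]), np.float64(29.098542475878048), array([0.0011, 0.0008, 0.001 , 0.0004]))
```

View pics/z8.png

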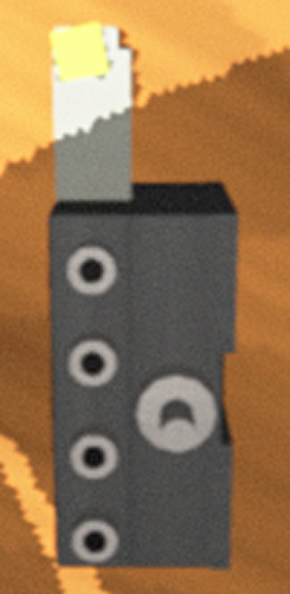

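Request:
{"fn": "apply_moves", "kwargs": {
  "targets": [
    [0.03, -0.0015, 0.001, 0, 0, 0, 1],
    [0.03, 0, 0, 0, 0, 0, 1],
    [0.015, 0, 0, 0, 0, 0, 1],
    [0.007, 0, 0, 0, 0, 0, 1],
    [0, 0, 0, 0, 0, 0, 1],
    [0, 0, 0, 0, 0, 0, 0],
    [0, 0, 0, 0, 0, 0, 0],
    [0, 0, 0, 0, 0, 0, 0]
  ]
}}

```text
time: 9.6
position: [0.4187, -0.2878, 0.178]
orientation: [0.831, 1.405, -0.831]
contact_force: [0.1, -0.2, 0.1]
width: 0.515
```

Request:
{"fn": "apply_moves", "kwargs": {
  "targets": [
    [0, 0, 0, 0, 0, 0, 0],
    [0, 0, 0, 0, 0, 0, 0],
    [0, 0, 0, 0, 0, 0, 0]
  ]
}}

```text
time: 9.9
position: [0.4185, -0.2878, 0.1779]
orientation: [0.831, 1.405, -0.831]
contact_force: [-1.4, 2.2, 11.0]
width: 0.391
```

```bash
python3 - <<'E'
from h import *
plan((.657,.102,.25),-90)
E
```

```text
t 9.9 pos [ 0.4185 -0.2878  0.1779] yaw -61.19 tilt y,z deg [ 0.05 -0.02] q [-0.66  0.64  2.08  0.    0.42  0.41] F [-1.4  2.2 11. ] w 0.391
world delta [0.2385 0.3898 0.0721] dyaw -28.81 rows 11
[np.float64(-0.0066), np.float64(0.0361), np.float64(-0.0206)] 2.62
[np.float64(-0.0066), np.float64(0.0351), np.float64(-0.0222)] 2.62
[np.float64(-0.0066), np.float64(0.034), np.float64(-0.0238)] 2.62
[np.float64(-0.0066), np.float64(0.0329), np.float64(-0.0253)] 2.62
[np.float64(-0.0066), np.float64(0.0317), np.float64(-0.0268)] 2.62
[np.float64(-0.0066), np.float64(0.0305), np.float64(-0.0282)] 2.62
[np.float64(-0.0066), np.float64(0.0291), np.float64(-0.0296)] 2.62
[np.float64(-0.0066), np.float64(0.0278), np.float64(-0.0309)] 2.62
[np.float64(-0.0066), np.float64(0.0263), np.float64(-0.0321)] 2.62
[np.float64(-0.0066), np.float64(0.0248), np.float64(-0.0333)] 2.62
[np.float64(-0.0066), np.float64(0.0233), np.float64(-0.0344)] 2.62
```

Request:
{"fn": "apply_moves", "kwargs": {
  "targets": [
    [-0.02, 0, 0, 0, 0, 0, 0],
    [-0.04, 0, 0, 0, 0, 0, 0],
    [-0.012, 0.036, -0.0205, 2.6, 0, 0, 0],
    [0, 0.035, -0.022, 2.6, 0, 0, 0],
    [0, 0.034, -0.024, 2.6, 0, 0, 0],
    [0, 0.033, -0.0255, 2.6, 0, 0, 0],
    [0, 0.0315, -0.027, 2.6, 0, 0, 0],
    [0, 0.0305, -0.028, 2.6, 0, 0, 0]
  ]
}}

```text
time: 10.7
position: [0.5485, -0.0735, 0.2493]
orientation: [1.039, 1.309, -1.039]
contact_force: [0.4, -0.5, -4.1]
width: 0.392
```

Request:
{"fn": "apply_moves", "kwargs": {
  "targets": [
    [0, 0.029, -0.0295, 2.6, 0, 0, 0],
    [0, 0.028, -0.031, 2.6, 0, 0, 0],
    [0, 0.0265, -0.032, 2.7, 0, 0, 0],
    [0, 0.025, -0.0335, 2.7, 0, 0, 0],
    [0, 0.0235, -0.0345, 2.7, 0, 0, 0],
    [0, 0, 0, 0, 0, 0, 0],
    [0, 0, 0, 0, 0, 0, 0]
  ]
}}

```text
time: 11.4
position: [0.6566, 0.1033, 0.2487]
orientation: [1.208, 1.21, -1.21]
contact_force: [-0.5, -0.7, -5.1]
width: 0.389
```

```bash
python3 - <<'E'
from h import *
plan((.657,.102,.187),-90)
shot("wrist","w7")
shot("side","s7")
E
```

```text
t 11.4 pos [0.6566 0.1033 0.2487] yaw -89.99 tilt y,z deg [0.01 0.05] q [ 0.11  0.67  1.68 -0.    0.79  1.68] F [-0.5 -0.7 -5.1] w 0.389
world delta [ 0.0004 -0.0013 -0.0617] dyaw -0.01 rows 2
[np.float64(0.0309), np.float64(0.0002), np.float64(0.0007)] 0.01
[np.float64(0.0309), np.float64(0.0002), np.float64(0.0007)] 0.01
```

View pics/w7.png

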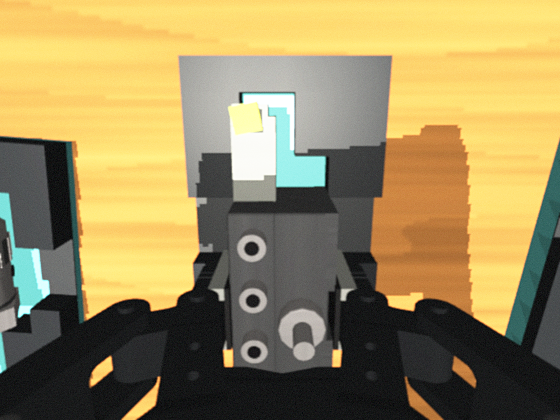

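View pics/s7.png

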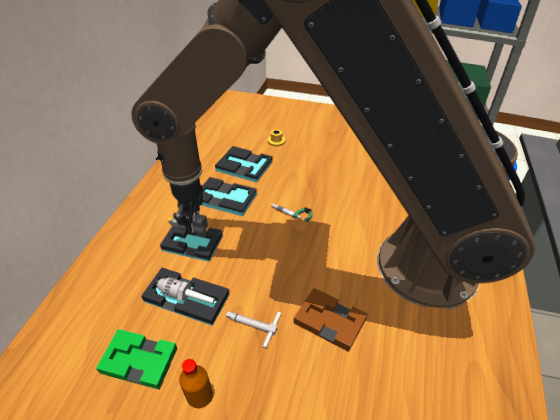

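```bash
python3 - <<'E'
from h import *
im,P=load("w7")
W=plane("wrist",[(180,57),(391,57),(241,92),(296,92)],.026,P)
print(W,fit(np.array([(90,52),(90,-52),(73,23),(73,-5)])/1e3,W))
# held holder: block front top edge (35,+-17) at z=.0407+.0248-.0179
W=plane("wrist",[(229,213),(338,212)],.040+.2487-.1779,P); print(W, W.mean(0)-[.035,0,0])
E
```

```text
[[0.7457 0.1527 0.026 ]
 [0.7457 0.0511 0.026 ]
 [0.7296 0.1238 0.026 ]
 [0.7296 0.0967 0.026 ]] (array([0.6562, 0.1016]), np.float64(0.03873943935581517), array([0.001 , 0.0016, 0.0009, 0.0005]))
[[0.692  0.1194 0.1108]
 [0.6923 0.087  0.1108]] [0.6571 0.1032 0.1108]
```

Request:
{"fn": "apply_moves", "kwargs": {
  "targets": [
    [0.02, 0, 0.0015, 0, 0, 0, 0],
    [0.02, 0, 0, 0, 0, 0, 0],
    [0.01, 0, 0, 0, 0, 0, 0],
    [0.006, 0, 0, 0, 0, 0, 0],
    [0.002, 0, 0, 0, 0, 0, 0],
    [0.001, 0, 0, 0, 0, 0, 0],
    [0.001, 0, 0, 0, 0, 0, 0],
    [0, 0, 0, 0, 0, 0, 0]
  ]
}}

```text
time: 12.3
position: [0.657, 0.1009, 0.1897]
orientation: [1.211, 1.208, -1.21]
contact_force: [0.1, 0.4, -3.4]
width: 0.389
```

Request:
{"fn": "apply_moves", "kwargs": {
  "targets": [
    [0.001, 0, 0, 0, 0, 0, 0],
    [0.001, 0, 0, 0, 0, 0, 0],
    [0, 0, 0, 0, 0, 0, 0]
  ]
}}

```text
time: 12.6
position: [0.6568, 0.1009, 0.1872]
orientation: [1.21, 1.208, -1.211]
contact_force: [-1.0, -0.3, -5.0]
width: 0.39
```

Request:
{"fn": "apply_moves", "kwargs": {
  "targets": [
    [0.001, 0, 0, 0, 0, 0, 0],
    [0.0005, 0, 0, 0, 0, 0, 0],
    [0, 0, 0, 0, 0, 0, 0]
  ]
}}

```text
time: 12.9
position: [0.6569, 0.1009, 0.186]
orientation: [1.211, 1.208, -1.21]
contact_force: [-2.9, -0.2, 2.8]
width: 0.389
```

Request:
{"fn": "apply_moves", "kwargs": {
  "targets": [
    [0, 0, 0, 0, 0, 0, 0.45],
    [0, 0, 0, 0, 0, 0, 0.6],
    [0, 0, 0, 0, 0, 0, 1],
    [0, 0, 0, 0, 0, 0, 1],
    [-0.03, 0, 0, 0, 0, 0, 1],
    [-0.04, 0, 0, 0, 0, 0, 1],
    [-0.045, 0, 0, 0, 0, 0, 1],
    [-0.045, 0, 0, 0, 0, 0, 1]
  ]
}}

```text
time: 13.7
position: [0.6566, 0.1008, 0.3472]
orientation: [1.21, 1.209, -1.211]
contact_force: [0.8, 0.0, -0.1]
width: 0.999
```

```bash
python3 - <<'E'
from h import *
shot("wrist","w8")
_,P=load("w1")
im=load("w1")[0][:,:,::-1]
cv2.imwrite("pics/z9.png",cv2.resize(im[10:135,115:265],None,fx=4.5,fy=4.5,interpolation=2))
E
```

```text
(no output)
```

View pics/w8.png

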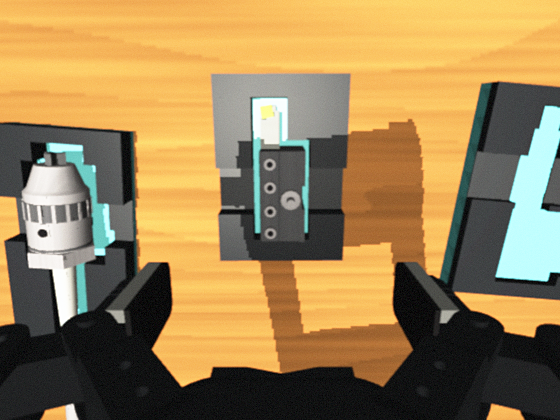

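View pics/z9.png

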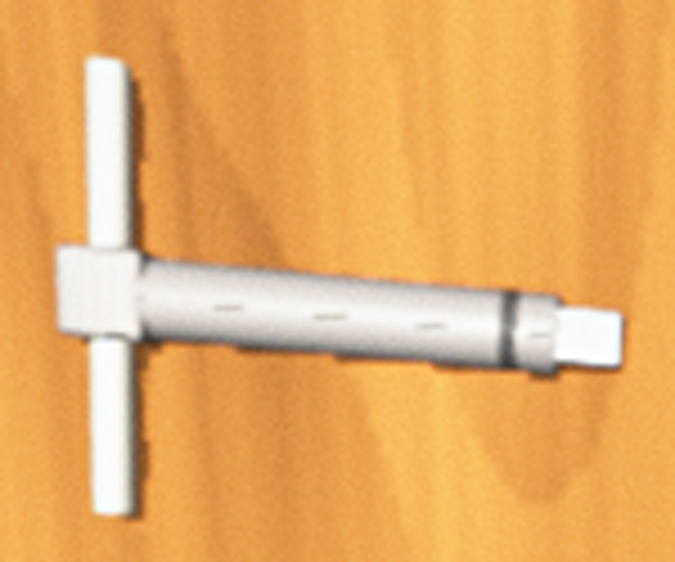

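```bash
python3 - <<'E'
from h import *
_,P=load("w1")
px=np.array([(623,339),(557,335),(60,290),(107,60),(114,515)])/4.5+[115,10]
W=plane("wrist",px,[.009]*5,P); print(W)
t,a,r=fit(np.array([(78,0),(63,0),(-52,0),(-42,50),(-42,-50)])/1e3,W); print(t,a,r)
plan((t[0],t[1],.26),a+90); plan((t[0],t[1],.26),a-90)
E
```

```text
[[0.4869 0.3052 0.009 ]
 [0.4713 0.3061 0.009 ]
 [0.3554 0.3158 0.009 ]
 [0.3713 0.3649 0.009 ]
 [0.363  0.2644 0.009 ]]
[0.4086 0.3114] -4.636469328158162 [0.0006 0.0002 0.0013 0.0006 0.0006]
t 13.75 pos [0.6586 0.1011 0.3552] yaw -90.1 tilt y,z deg [-0.06 -0.51] q [0.11 0.55 1.61 0.   0.98 1.68] F [3.5 0.9 8.8] w 0.997
world delta [-0.25    0.2102 -0.0952] dyaw 175.46 rows 22
[np.float64(0.0043), np.float64(-0.0114), np.float64(-0.0095)] -7.98
[np.float64(0.0043), np.float64(-0.0099), np.float64(-0.011)] -7.98
[np.float64(0.0043), np.float64(-0.0083), np.float64(-0.0123)] -7.98
[np.float64(0.0043), np.float64(-0.0065), np.float64(-0.0133)] -7.98
[np.float64(0.0043), np.float64(-0.0046), np.float64(-0.0141)] -7.98
[np.float64(0.0043), np.float64(-0.0026), np.float64(-0.0146)] -7.98
[np.float64(0.0043), np.float64(-0.0006), np.float64(-0.0148)] -7.98
[np.float64(0.0043), np.float64(0.0015), np.float64(-0.0148)] -7.98
[np.float64(0.0043), np.float64(0.0035), np.float64(-0.0144)] -7.98
[np.float64(0.0043), np.float64(0.0055), np.float64(-0.0138)] -7.98
[np.float64(0.0043), np.float64(0
[... 801 characters left out ...]
 0.3552] yaw -90.1 tilt y,z deg [-0.06 -0.51] q [0.11 0.55 1.61 0.   0.98 1.68] F [3.5 0.9 8.8] w 0.997
world delta [-0.25    0.2102 -0.0952] dyaw -4.54 rows 8
[np.float64(0.0119), np.float64(-0.0313), np.float64(-0.0262)] 0.57
[np.float64(0.0119), np.float64(-0.0315), np.float64(-0.0259)] 0.57
[np.float64(0.0119), np.float64(-0.0318), np.float64(-0.0256)] 0.57
[np.float64(0.0119), np.float64(-0.0321), np.float64(-0.0253)] 0.57
[np.float64(0.0119), np.float64(-0.0323), np.float64(-0.025)] 0.57
[np.float64(0.0119), np.float64(-0.0325), np.float64(-0.0246)] 0.57
[np.float64(0.0119), np.float64(-0.0328), np.float64(-0.0243)] 0.57
[np.float64(0.0119), np.float64(-0.033), np.float64(-0.024)] 0.57
```

Request:
{"fn": "apply_moves", "kwargs": {
  "targets": [
    [0.012, -0.0315, -0.026, 0.6, 0, 0, 1],
    [0.012, -0.0315, -0.026, 0.6, 0, 0, 1],
    [0.012, -0.032, -0.0255, 0.6, 0, 0, 1],
    [0.012, -0.032, -0.0255, 0.6, 0, 0, 1],
    [0.012, -0.0325, -0.025, 0.6, 0, 0, 1],
    [0.012, -0.0325, -0.0245, 0.6, 0, 0, 1],
    [0.012, -0.033, -0.0245, 0.5, 0, 0, 1],
    [0.012, -0.033, -0.024, 0.5, 0, 0, 1]
  ]
}}

```text
time: 14.55
position: [0.4054, 0.3125, 0.2494]
orientation: [1.27, 1.169, -1.269]
contact_force: [0.8, 0.1, -0.1]
width: 1.001
```

Request:
{"fn": "apply_moves", "kwargs": {
  "targets": [
    [0, 0, 0, 0, 0, 0, 1],
    [0, 0, 0, 0, 0, 0, 1]
  ]
}}

```text
time: 14.75
position: [0.4062, 0.3122, 0.2496]
orientation: [1.268, 1.17, -1.268]
contact_force: [1.4, 1.0, -0.4]
width: 1.002
```

```bash
python3 - <<'E'
from h import *
plan((.4086,.3114,.177),-94.6)
im,P=shot("wrist","w9")
print(project("wrist",[(.4086+.078*.9967,.3114-.078*.081,.009),(.4086,.3114,.009)],P))
E
```

```text
t 14.75 pos [0.4062 0.3122 0.2496] yaw -94.57 tilt y,z deg [0.01 0.01] q [ 0.6   0.51  2.04 -0.    0.58  2.25] F [ 1.4  1.  -0.4] w 1.002
world delta [ 0.0024 -0.0008 -0.0726] dyaw -0.03 rows 2
[np.float64(0.0363), np.float64(0.0012), np.float64(0.0003)] 0.01
[np.float64(0.0363), np.float64(0.0012), np.float64(0.0003)] 0.01
[[283.9623  78.9258]
 [283.6143 218.5797]]
```

View pics/w9.png

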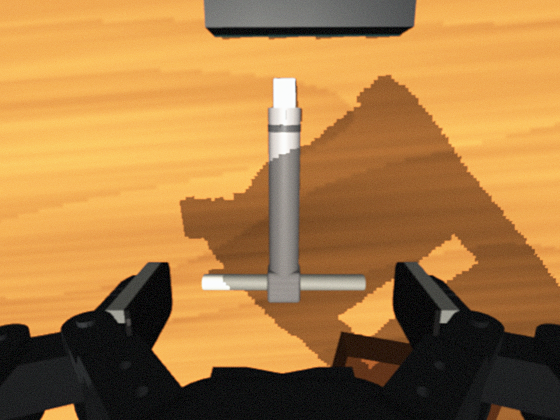

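Request:
{"fn": "apply_moves", "kwargs": {
  "targets": [
    [0.03, 0.0015, 0.0003, 0, 0, 0, 1],
    [0.02, 0.001, 0, 0, 0, 0, 1],
    [0.015, 0, 0, 0, 0, 0, 1],
    [0.007, 0, 0, 0, 0, 0, 1],
    [0, 0, 0, 0, 0, 0, 1],
    [0, 0, 0, 0, 0, 0, 0],
    [0, 0, 0, 0, 0, 0, 0],
    [0, 0, 0, 0, 0, 0, 0]
  ]
}}

```text
time: 15.6
position: [0.4094, 0.3112, 0.1784]
orientation: [1.27, 1.169, -1.268]
contact_force: [-0.4, -0.9, -0.2]
width: 0.517
```

Request:
{"fn": "apply_moves", "kwargs": {
  "targets": [
    [0, 0, 0, 0, 0, 0, 0],
    [0, 0, 0, 0, 0, 0, 0],
    [0, 0, 0, 0, 0, 0, 0],
    [0, 0, 0, 0, 0, 0, 0],
    [0, 0, 0, 0, 0, 0, 0]
  ]
}}

```text
time: 16.1
position: [0.4092, 0.3113, 0.1782]
orientation: [1.27, 1.169, -1.269]
contact_force: [-1.7, -1.2, 10.8]
width: 0.184
```

```bash
python3 - <<'E'
from h import *
plan((.634,-.292,.25),-98.6)
E
```

```text
t 16.1 pos [0.4092 0.3113 0.1782] yaw -94.68 tilt y,z deg [-0.02 -0.03] q [ 0.59  0.64  2.07 -0.    0.43  2.24] F [-1.7 -1.2 10.8] w 0.184
world delta [ 0.2248 -0.6033  0.0718] dyaw -3.92 rows 15
[np.float64(-0.0048), np.float64(0.0182), np.float64(0.0389)] 0.26
[np.float64(-0.0048), np.float64(0.0184), np.float64(0.0388)] 0.26
[np.float64(-0.0048), np.float64(0.0186), np.float64(0.0387)] 0.26
[np.float64(-0.0048), np.float64(0.0188), np.float64(0.0386)] 0.26
[np.float64(-0.0048), np.float64(0.0189), np.float64(0.0385)] 0.26
[np.float64(-0.0048), np.float64(0.0191), np.float64(0.0384)] 0.26
[np.float64(-0.0048), np.float64(0.0193), np.float64(0.0383)] 0.26
[np.float64(-0.0048), np.float64(0.0195), np.float64(0.0383)] 0.26
[np.float64(-0.0048), np.float64(0.0196), np.float64(0.0382)] 0.26
[np.float64(-0.0048), np.float64(0.0198), np.float64(0.0381)] 0.26
[np.float64(-0.0048), np.float64(0.02), np.float64(0.038)] 0.26
[np.float64(-0.0048), np.float64(0.0201), np.float64(0.0379)] 0.26
[np.float64(-0.0048), np.float64(0.0203), np.float64(0.0378)] 0.26
[np.float64(-0.0048), np.float64(0.0205), np.float64(0.0377)] 0.26
[np.float64(-0.0048), np.float64(0.0207), np.float64(0.0376)] 0.26
```

Request:
{"fn": "apply_moves", "kwargs": {
  "targets": [
    [-0.01, 0, 0, 0, 0, 0, 0],
    [-0.03, 0, 0, 0, 0, 0, 0],
    [-0.04, 0, 0, 0, 0, 0, 0],
    [0, 0.018, 0.039, 0.3, 0, 0, 0],
    [0, 0.0185, 0.039, 0.3, 0, 0, 0],
    [0, 0.0185, 0.0385, 0.3, 0, 0, 0],
    [0, 0.019, 0.0385, 0.3, 0, 0, 0],
    [0, 0.019, 0.0385, 0.3, 0, 0, 0]
  ],
  "newtons": 80
}}

```text
time: 16.9
position: [0.484, 0.1083, 0.2582]
orientation: [1.288, 1.156, -1.288]
contact_force: [-0.1, -0.5, -4.0]
width: 0.173
```

```bash
python3 - <<'E'
from h import *
shot("wrist","w10")
E
```

```text
(no output)
```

View pics/w10.png

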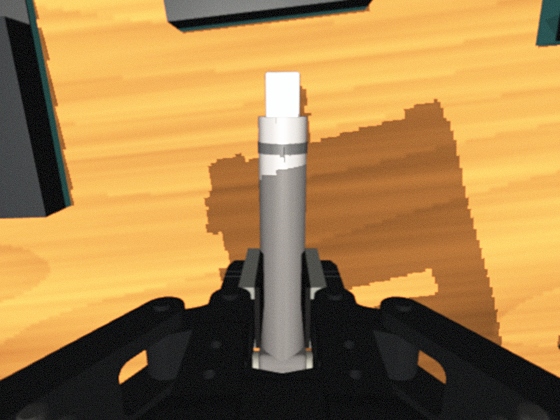

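Request:
{"fn": "apply_moves", "kwargs": {
  "targets": [
    [0, 0.019, 0.0385, 0.3, 0, 0, 0],
    [0, 0.0195, 0.0385, 0.3, 0, 0, 0],
    [0, 0.0195, 0.038, 0.3, 0, 0, 0],
    [0, 0.0195, 0.038, 0.3, 0, 0, 0],
    [0, 0.02, 0.038, 0.3, 0, 0, 0],
    [0, 0.02, 0.038, 0.2, 0, 0, 0],
    [0, 0.02, 0.038, 0.2, 0, 0, 0],
    [0, 0.02, 0.038, 0.2, 0, 0, 0]
  ]
}}

```text
time: 17.75
position: [0.6019, -0.2141, 0.2581]
orientation: [1.315, 1.138, -1.316]
contact_force: [1.0, 0.5, -4.6]
width: 0.175
```

Request:
{"fn": "apply_moves", "kwargs": {
  "targets": [
    [0, 0.0205, 0.0375, 0.2, 0, 0, 0],
    [0, 0.0205, 0.0375, 0.2, 0, 0, 0],
    [0, 0, 0, 0, 0, 0, 0],
    [0, 0, 0, 0, 0, 0, 0]
  ]
}}

```text
time: 18.15
position: [0.6311, -0.2934, 0.2575]
orientation: [1.321, 1.134, -1.322]
contact_force: [-0.8, 0.5, -4.3]
width: 0.175
```

```bash
python3 - <<'E'
from h import *
plan((.634,-.292,.25),-98.6)
im,P=shot("wrist","w11")
y=P[0]; a=np.radians(yaw_now(P[1])+90); u=np.array([np.cos(a),np.sin(a),0])
g=P[0]-[0,0,.1692]; print(project("wrist",[g+u*.078,g+u*.063+[0,0,.009]],P))
shot("side","s11"); shot("scene","c11")
E
```

```text
t 18.15 pos [ 0.6311 -0.2934  0.2575] yaw -98.79 tilt y,z deg [-0.02  0.05] q [-0.48  0.7   1.6   0.    0.85  1.25] F [-0.8  0.5 -4.3] w 0.175
world delta [ 0.0029  0.0014 -0.0075] dyaw 0.19 rows 1
[np.float64(0.0075), np.float64(0.0027), np.float64(-0.0019)] -0.19
[[283.208   70.7463]
 [283.2412 115.5237]]
```

View pics/w11.png

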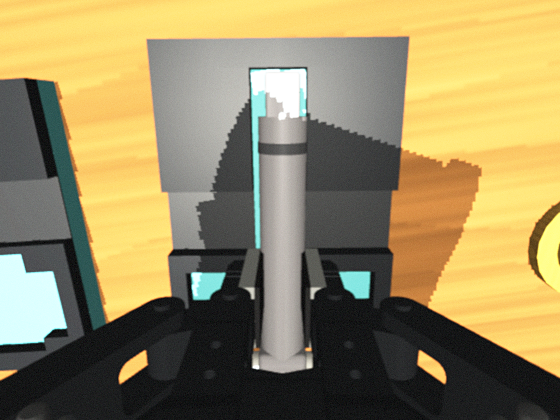

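View pics/s11.png

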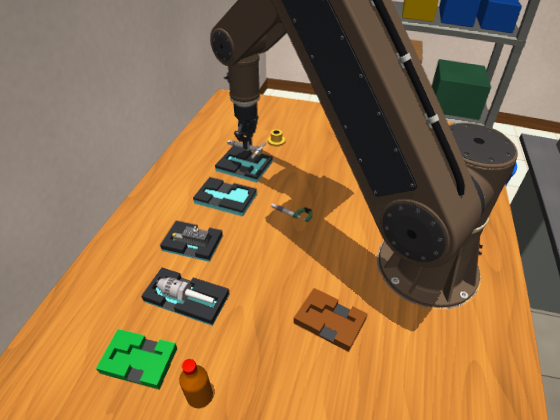

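View pics/c11.png

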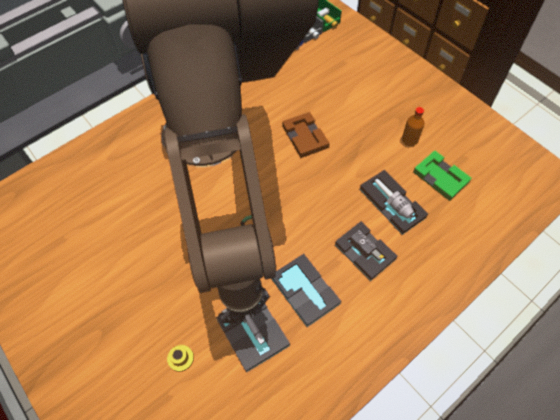

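```bash
python3 - <<'E'
from h import *
im,P=load("w11")
W=plane("wrist",[(148,40),(408,37),(161,190),(397,190),(249,68),(308,68)],.026,P)
t,a,r=fit(np.array([(98,66),(98,-66),(19,66),(19,-66),(84,15),(84,-15)])/1e3,W); print(t,a,r)
plan((t[0],t[1],.1782+.014),a-90)
E
```

```text
[ 0.6327 -0.2917] -8.511053832547264 [0.0016 0.0014 0.0017 0.0013 0.0004 0.0006]
t 18.3 pos [ 0.631  -0.2916  0.2577] yaw -98.66 tilt y,z deg [-0.03  0.06] q [-0.48  0.7   1.6   0.    0.85  1.25] F [ 0.6 -0.1 -3.9] w 0.17
world delta [ 0.0017 -0.0001 -0.0655] dyaw 0.15 rows 2
[np.float64(0.0327), np.float64(0.0009), np.float64(-0.0001)] -0.07
[np.float64(0.0327), np.float64(0.0009), np.float64(-0.0001)] -0.07
```

Request:
{"fn": "apply_moves", "kwargs": {
  "targets": [
    [0.02, 0.0022, 0, -0.1, 0, 0, 0],
    [0.02, 0, 0, 0, 0, 0, 0],
    [0.012, 0, 0, 0, 0, 0, 0],
    [0.006, 0, 0, 0, 0, 0, 0],
    [0.003, 0, 0, 0, 0, 0, 0],
    [0.001, 0, 0, 0, 0, 0, 0],
    [0, 0, 0, 0, 0, 0, 0],
    [0, 0, 0, 0, 0, 0, 0]
  ]
}}

```text
time: 19.1
position: [0.6338, -0.2931, 0.1964]
orientation: [1.319, 1.134, -1.318]
contact_force: [0.4, 0.4, -3.7]
width: 0.169
```

Request:
{"fn": "apply_moves", "kwargs": {
  "targets": [
    [0.001, 0, 0, 0, 0, 0, 0],
    [0, 0, 0, 0, 0, 0, 0]
  ]
}}

```text
time: 19.3
position: [0.6336, -0.2931, 0.1949]
orientation: [1.319, 1.134, -1.319]
contact_force: [-0.4, 0.1, -3.1]
width: 0.169
```

Request:
{"fn": "apply_moves", "kwargs": {
  "targets": [
    [0.001, 0, 0, 0, 0, 0, 0],
    [0.001, 0, 0, 0, 0, 0, 0],
    [0, 0, 0, 0, 0, 0, 0]
  ]
}}

```text
time: 19.6
position: [0.6336, -0.293, 0.1926]
orientation: [1.319, 1.135, -1.319]
contact_force: [-0.7, 0.6, -4.3]
width: 0.176
```

Request:
{"fn": "apply_moves", "kwargs": {
  "targets": [
    [0.0005, 0, 0, 0, 0, 0, 0],
    [0, 0, 0, 0, 0, 0, 0]
  ]
}}

```text
time: 19.8
position: [0.6336, -0.293, 0.1925]
orientation: [1.319, 1.134, -1.319]
contact_force: [-1.6, 1.5, 2.3]
width: 0.171
```

Request:
{"fn": "apply_moves", "kwargs": {
  "targets": [
    [0, 0, 0, 0, 0, 0, 0.25],
    [0, 0, 0, 0, 0, 0, 0.4],
    [0, 0, 0, 0, 0, 0, 1],
    [0, 0, 0, 0, 0, 0, 1],
    [0, 0, 0, 0, 0, 0, 1],
    [-0.03, 0, 0, 0, 0, 0, 1],
    [-0.04, 0, 0, 0, 0, 0, 1],
    [-0.045, 0, 0, 0, 0, 0, 1]
  ]
}}

```text
time: 20.6
position: [0.6332, -0.2928, 0.3074]
orientation: [1.319, 1.137, -1.32]
contact_force: [0.1, -0.1, 0.6]
width: 0.998
```

Request:
{"fn": "apply_moves", "kwargs": {
  "targets": [
    [-0.02, 0, 0, 0, 0, 0, 1],
    [0, 0, 0, 0, 0, 0, 1]
  ]
}}

```text
time: 20.8
position: [0.6346, -0.2935, 0.3312]
orientation: [1.32, 1.129, -1.316]
contact_force: [0.4, 0.2, -0.8]
width: 1.002
```

```bash
python3 - <<'E'
from h import *
shot("wrist","w12")
plan((.444,-.0995,.255),-106.5)
E
```

```text
t 20.85 pos [ 0.634  -0.2932  0.3289] yaw -98.6 tilt y,z deg [ 0.06 -0.16] q [-0.48  0.62  1.55 -0.    0.97  1.24] F [ 0.9 -0.5 -0.5] w 1.001
world delta [-0.19    0.1937 -0.0739] dyaw -7.9 rows 7
[np.float64(0.0106), np.float64(-0.031), np.float64(-0.0233)] 1.13
[np.float64(0.0106), np.float64(-0.0314), np.float64(-0.0227)] 1.13
[np.float64(0.0106), np.float64(-0.0319), np.float64(-0.0221)] 1.13
[np.float64(0.0106), np.float64(-0.0323), np.float64(-0.0214)] 1.13
[np.float64(0.0106), np.float64(-0.0327), np.float64(-0.0208)] 1.13
[np.float64(0.0106), np.float64(-0.0331), np.float64(-0.0201)] 1.13
[np.float64(0.0106), np.float64(-0.0335), np.float64(-0.0195)] 1.13
```

View pics/w12.png

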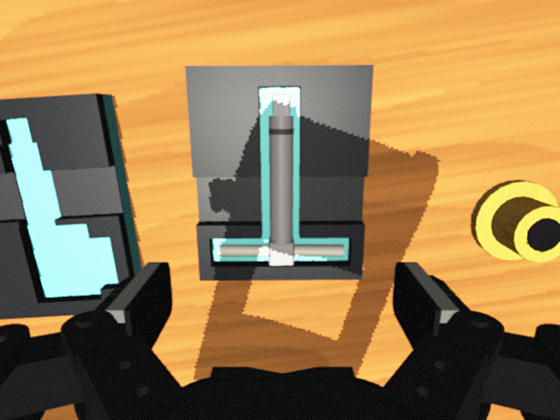

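Request:
{"fn": "apply_moves", "kwargs": {
  "targets": [
    [0.0105, -0.031, -0.0235, 1.1, 0, 0, 1],
    [0.0105, -0.0315, -0.0225, 1.1, 0, 0, 1],
    [0.0105, -0.032, -0.022, 1.1, 0, 0, 1],
    [0.0105, -0.0325, -0.0215, 1.1, 0, 0, 1],
    [0.0105, -0.0325, -0.021, 1.1, 0, 0, 1],
    [0.0105, -0.033, -0.02, 1.2, 0, 0, 1],
    [0.0105, -0.0335, -0.0195, 1.2, 0, 0, 1],
    [0, 0, 0, 0, 0, 0, 1]
  ]
}}

```text
time: 21.65
position: [0.4383, -0.0965, 0.2515]
orientation: [1.415, 1.067, -1.424]
contact_force: [0.3, 0.7, 0.6]
width: 0.997
```

Request:
{"fn": "apply_moves", "kwargs": {
  "targets": [
    [0, 0, 0, 0, 0, 0, 1]
  ]
}}

```text
time: 21.75
position: [0.4425, -0.0988, 0.2528]
orientation: [1.417, 1.061, -1.419]
contact_force: [0.8, -0.1, 0.4]
width: 0.999
```

```bash
python3 - <<'E'
from h import *
plan((.444,-.0995,.177),-106.5)
im,P=shot("wrist","w13")
u=np.array([np.cos(np.radians(-16.5)),np.sin(np.radians(-16.5)),0]); o=np.array([.444,-.0995,.008])
print(project("wrist",[o+.052*u,o,o-.014*u],P))
E
```

```text
t 21.75 pos [ 0.4425 -0.0988  0.2528] yaw -106.44 tilt y,z deg [0.   0.13] q [-0.29  0.45  2.17 -0.    0.52  1.57] F [ 0.8 -0.1  0.4] w 0.999
world delta [ 0.0015 -0.0007 -0.0758] dyaw -0.06 rows 2
[np.float64(0.0379), np.float64(0.0008), np.float64(0.0001)] 0.03
[np.float64(0.0379), np.float64(0.0008), np.float64(0.0001)] 0.03
[[283.2808 128.578 ]
 [283.1121 216.8935]
 [283.0702 238.8545]]
```

View pics/w13.png

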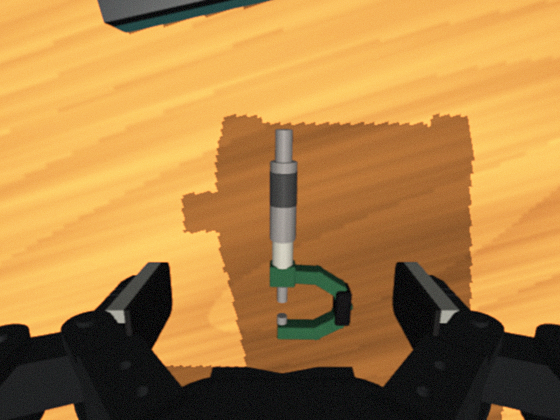

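Request:
{"fn": "apply_moves", "kwargs": {
  "targets": [
    [0.03, 0.0015, 0, 0, 0, 0, 1],
    [0.02, 0, 0, 0, 0, 0, 1],
    [0.018, 0, 0, 0, 0, 0, 1],
    [0.009, 0, 0, 0, 0, 0, 1],
    [0, 0, 0, 0, 0, 0, 1],
    [0, 0, 0, 0, 0, 0, 0.5],
    [0, 0, 0, 0, 0, 0, 0],
    [0, 0, 0, 0, 0, 0, 0]
  ],
  "newtons": 60
}}

```text
time: 22.6
position: [0.4451, -0.1, 0.1774]
orientation: [1.419, 1.058, -1.417]
contact_force: [0.2, 0.7, -0.1]
width: 0.514
```

Request:
{"fn": "apply_moves", "kwargs": {
  "targets": [
    [0, 0, 0, 0, 0, 0, 0],
    [0, 0, 0, 0, 0, 0, 0],
    [0, 0, 0, 0, 0, 0, 0],
    [0, 0, 0, 0, 0, 0, 0],
    [0, 0, 0, 0, 0, 0, 0]
  ]
}}

```text
time: 23.1
position: [0.4449, -0.0999, 0.1772]
orientation: [1.418, 1.058, -1.417]
contact_force: [-1.2, 0.7, 11.2]
width: 0.156
```

```bash
python3 - <<'E'
from h import *
plan((.6654,-.1044,.255),-95)
E
```

```text
t 23.1 pos [ 0.4449 -0.0999  0.1772] yaw -106.5 tilt y,z deg [-0.   -0.05] q [-0.29  0.61  2.2   0.    0.33  1.57] F [-1.2  0.7 11.2] w 0.156
world delta [ 0.2205 -0.0045  0.0778] dyaw 11.5 rows 6
[np.float64(-0.013), np.float64(0.0355), np.float64(-0.0097)] -1.92
[np.float64(-0.013), np.float64(0.0358), np.float64(-0.0085)] -1.92
[np.float64(-0.013), np.float64(0.036), np.float64(-0.0073)] -1.92
[np.float64(-0.013), np.float64(0.0362), np.float64(-0.0061)] -1.92
[np.float64(-0.013), np.float64(0.0364), np.float64(-0.0049)] -1.92
[np.float64(-0.013), np.float64(0.0366), np.float64(-0.0037)] -1.92
```

Request:
{"fn": "apply_moves", "kwargs": {
  "targets": [
    [-0.01, 0, 0, 0, 0, 0, 0],
    [-0.03, 0, 0, 0, 0, 0, 0],
    [-0.03, 0.0355, -0.0095, -1.9, 0, 0, 0],
    [-0.01, 0.036, -0.0085, -1.9, 0, 0, 0],
    [0, 0.036, -0.0075, -1.9, 0, 0, 0],
    [0, 0.036, -0.006, -1.9, 0, 0, 0],
    [0, 0.0365, -0.005, -2, 0, 0, 0],
    [0, 0.0365, -0.0035, -2, 0, 0, 0]
  ]
}}

```text
time: 23.9
position: [0.6664, -0.1046, 0.2574]
orientation: [1.271, 1.168, -1.271]
contact_force: [1.4, 0.4, -2.6]
width: 0.152
```

Request:
{"fn": "apply_moves", "kwargs": {
  "targets": [
    [0, 0, 0, 0, 0, 0, 0],
    [0, 0, 0, 0, 0, 0, 0]
  ]
}}

```text
time: 24.1
position: [0.6652, -0.1046, 0.2567]
orientation: [1.272, 1.168, -1.272]
contact_force: [-0.8, 0.3, -1.5]
width: 0.16
```

```bash
python3 - <<'E'
from h import *
plan((.6663,-.1045,.1772+.016),-95)
im,P=shot("wrist","w14")
a=np.radians(yaw_now(P[1])+90); u=np.array([np.cos(a),np.sin(a),0])
g=P[0]-[0,0,.1692]; print(project("wrist",[g+u*.051,g-u*.015],P))
shot("side","s14")
E
```

```text
t 24.1 pos [ 0.6652 -0.1046  0.2567] yaw -94.89 tilt y,z deg [-0.01  0.04] q [-0.2   0.67  1.66  0.    0.81  1.46] F [-0.8  0.3 -1.5] w 0.16
world delta [ 0.0011  0.0001 -0.0635] dyaw -0.11 rows 2
[np.float64(0.0317), np.float64(0.0006), np.float64(-0.0001)] 0.05
[np.float64(0.0317), np.float64(0.0006), np.float64(-0.0001)] 0.05
[[282.9667 148.6147]
 [282.8655 308.7038]]
```

View pics/w14.png

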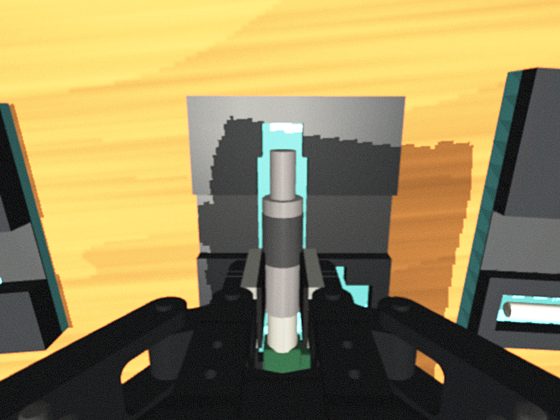

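View pics/s14.png

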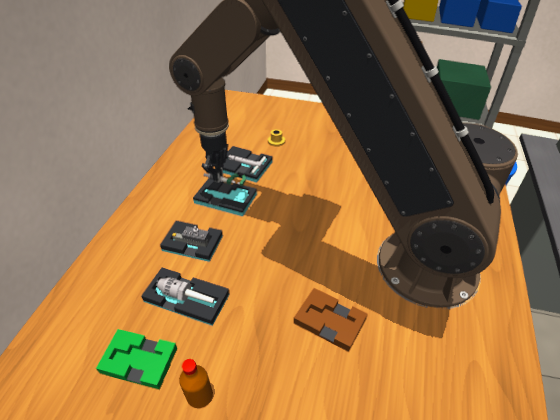

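```bash
python3 - <<'E'
from h import *
im,P=load("w14")
W=plane("wrist",[(187,97),(405,97),(192,195),(398,195),(263,122),(303,122)],.026,P)
t,a,r=fit(np.array([(72,50),(72,-64),(19,50),(19,-64),(58,11),(58,-11)])/1e3,W); print(t,a,r)
E
```

```text
[ 0.6649 -0.1044] -4.9512084569382635 [0.0012 0.0013 0.0002 0.0004 0.0009 0.0007]
```

Consistent with the earlier measurement; lower.

Request:
{"fn": "apply_moves", "kwargs": {
  "targets": [
    [0.02, 0.0007, 0, 0, 0, 0, 0],
    [0.02, 0, 0, 0, 0, 0, 0],
    [0.01, 0, 0, 0, 0, 0, 0],
    [0.006, 0, 0, 0, 0, 0, 0],
    [0.003, 0, 0, 0, 0, 0, 0],
    [0.001, 0, 0, 0, 0, 0, 0],
    [0, 0, 0, 0, 0, 0, 0],
    [0, 0, 0, 0, 0, 0, 0]
  ]
}}

```text
time: 25.0
position: [0.6661, -0.1049, 0.1973]
orientation: [1.272, 1.167, -1.271]
contact_force: [-0.3, -0.1, -0.9]
width: 0.158
```

Request:
{"fn": "apply_moves", "kwargs": {
  "targets": [
    [0.001, 0, 0, 0, 0, 0, 0],
    [0.001, 0, 0, 0, 0, 0, 0],
    [0, 0, 0, 0, 0, 0, 0]
  ]
}}

```text
time: 25.3
position: [0.6659, -0.1048, 0.1946]
orientation: [1.272, 1.168, -1.272]
contact_force: [0.4, -0.4, -2.8]
width: 0.159
```

Request:
{"fn": "apply_moves", "kwargs": {
  "targets": [
    [0.001, 0, 0, 0, 0, 0, 0],
    [0, 0, 0, 0, 0, 0, 0],
    [0, 0, 0, 0, 0, 0, 0]
  ]
}}

```text
time: 25.6
position: [0.6659, -0.1049, 0.1937]
orientation: [1.272, 1.167, -1.272]
contact_force: [-0.4, 0.5, -1.7]
width: 0.153
```

Request:
{"fn": "apply_moves", "kwargs": {
  "targets": [
    [0.0005, 0, 0, 0, 0, 0, 0],
    [0, 0, 0, 0, 0, 0, 0],
    [0, 0, 0, 0, 0, 0, 0]
  ]
}}

```text
time: 25.9
position: [0.6659, -0.1048, 0.1934]
orientation: [1.272, 1.167, -1.272]
contact_force: [-0.0, -0.1, 1.6]
width: 0.154
```

Contact. Release and lift, with a look afterwards.

Request:
{"fn": "apply_moves", "kwargs": {
  "targets": [
    [0, 0, 0, 0, 0, 0, 0.22],
    [0, 0, 0, 0, 0, 0, 0.4],
    [0, 0, 0, 0, 0, 0, 1],
    [0, 0, 0, 0, 0, 0, 1],
    [0, 0, 0, 0, 0, 0, 1],
    [-0.03, 0, 0, 0, 0, 0, 1],
    [-0.04, 0, 0, 0, 0, 0, 1],
    [-0.04, 0, 0, 0, 0, 0, 1]
  ]
}}

```text
time: 26.7
position: [0.6656, -0.1048, 0.304]
orientation: [1.271, 1.169, -1.273]
contact_force: [0.7, 0.0, -0.0]
width: 0.996
```

Request:
{"fn": "apply_moves", "kwargs": {
  "targets": [
    [-0.045, 0, 0, 0, 0, 0, 1],
    [-0.02, -0.04, 0, 0, 0, 0, 1],
    [0, -0.01, 0, 0, 0, 0, 1],
    [0, 0, 0, 0, 0, 0, 1]
  ]
}}

```text
time: 27.1
position: [0.6148, -0.1004, 0.3688]
orientation: [1.272, 1.167, -1.272]
contact_force: [-0.1, 0.8, -0.3]
width: 0.994
```

```bash
python3 - <<'E'
from h import *
shot("wrist","w15"); im,_=shot("side","s15"); cv2.imwrite("pics/s15z.png",cv2.resize(im[130:410,90:330,::-1],None,fx=2.1,fy=2.1,interpolation=2))
s=manip.sense(); print(s["time"],s["position"])
E
```

```text
27.2 [ 0.6163 -0.1006  0.3677]
```

View pics/w15.png

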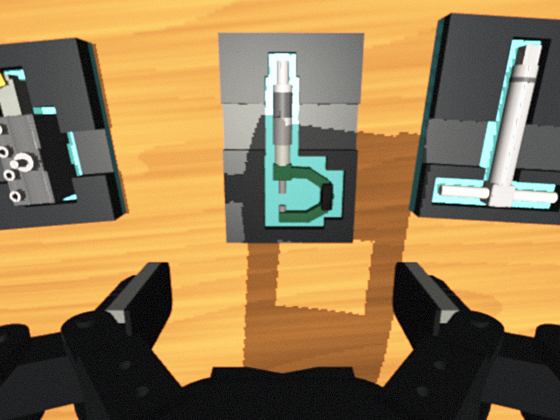

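View pics/s15z.png

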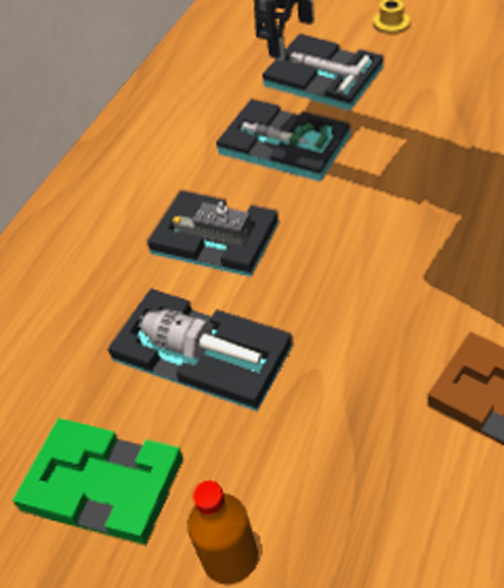

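```bash
python3 - <<'E'
from h import *
im,P=load("w4")
a=np.radians(-4.33);u=np.array([np.cos(a),np.sin(a),0]);o=np.array([.6313,.2817,.029])
print(project("wrist",[o-.105*u,o+.058*u],P))
cv2.imwrite("pics/z10.png",cv2.resize(im[20:285,205:360,::-1],None,fx=2.2,fy=2.2,interpolation=2))
E
```

```text
[[282.2153  51.6753]
 [282.0819 261.7516]]
```

View pics/z10.png

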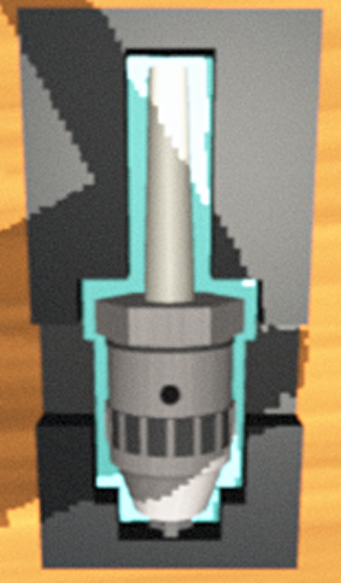

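The chuck sits in its cut-out with gaps all round: the arbor end is at about row 50 and the jaw tip at about row 262, where the seated pose puts them. Handing in.

```bash
python3 - <<'E'
from h import *
print(order.hand_in())
E
```

```text
the job is handed in; nothing more can be done
None
```

The drill chuck, tool holder, chuck key and micrometer, put away in that order, each lie in the matching dark-grey insert. I lowered each one until the wrist force showed contact, at the floor height expected for that insert to within about 0.5 mm, and only then released it.

- **Fit:** The last wrist and side pictures show all four aligned, with light blue floor visible round them. The chuck's nose and arbor end matched their seated positions to about 2 pixels.
- **Other items:** I did not touch the oil bottle or the bushing, and in the pictures they look unmoved. The brown and green look-alikes were left alone.
- **Limits:** The job took about 27 s. The highest force I read was about 27 N, while gripping the chuck.
- **Checks:** The double measurements of the holder, key and micrometer inserts agreed to about 1 mm. No check failed.

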